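Set the hold-down foot of a board jig with a gap gauge

TASK

Set the gap under the hold-down foot of the small circuit-board jig: lay the gap gauge with the slab-shaped grip flat on the jig's bed and slide its blade under the raised foot until its tip rests gently against the back fence. Then turn the winged adjusting screw clockwise until the foot just nips the blade, so that it would pull out only with a light, definite drag, and leave the gauge there in the gap, released. Do not clamp the gauge hard, and leave the other gauge, the screwdriver and the hex keys where they are.

Things in the scene. Friction and masses are not known exactly. Their poses are not given: they have to be found in the camera images.
- jig: Fixed grey bench jig that holds down circuit boards, 210 x 150 mm, 110 mm high without its screw, turned up to 20 degrees. Origin on the bench under it; its x axis points from the bed's open front to the fence at the back, z up. A bridge (34 mm deep in x, 144 wide, underside 88 mm and top 110 mm above the bench) spans the bed at x = +20 mm on two columns (inner faces y = +/-52 mm).
- bridge_mid (a point): Middle of the bridge's top, on the jig at x = +20 mm, y = 0. Under it hangs the dark steel foot, sole 26 mm (x) by 30 mm (y); the steep-threaded screw lowers it 6 mm per rad. At joint 0 the sole is 10.5 mm above the bed, give or take 3.5 mm: this must be felt. At the start at least 5 mm is open. The foot is sprung: 0.25 to 0.45 rad past first touch on the blade gives the right drag.
- bed: The jig's flat steel bed plate and fence, fixed on the jig and turned with it: 190 x 100 mm, top 30 mm above the bench, from x = -120 to +70 mm of the jig. Smooth (friction about 0.2 on the gauge). Origin at the plate's underside, 22 mm above the bench, straight above the jig's origin.
- fence_mid (a point): Middle of the foot of the fence, where the fence's front face meets the bed's top: x = +56 mm, y = 0, 30 mm high on the jig. The fence is 12 mm high, along y. The blade's tip belongs here.
- gauge_grip (a point): Centre of the slab grip of the right gauge (loose, 90 g, steel): slab 36 mm long (x), 12 thick (y), top 40 mm above the gauge's flat underside; this point is 20 mm above the underside. The blade, 20 mm wide, 3 mm thick, is the flat base: from 27 mm behind this point to its tip 105 mm ahead along x. Starts flat on the bench beside the jig, tip pointing away from the robot within 35 degrees.
- gauge_tip (a point): Middle of the tip end of that blade, on its underside.
- thick_grip (a point): The other gauge, not to be used: same length but with a round grip 22 mm in diameter and a 5 mm blade. Point at its grip, 20 mm above the underside; lies on the other side of the jig.
- screw_grip (a point): Centre of the wing of the adjusting screw, on its vertical axis, 139 mm above the bench, at x = +20 mm, y = 0 on the jig. The wing is a bar 52 mm long (along this point's x axis), 12 mm thick (its y), from 123 to 153 mm above the bench, gripped from above across its thickness; a grip here turns it.
- screw (a joint): Angle of the adjusting screw, rad; 0 to 3, grows as it turns clockwise seen from above, which lowers the foot; starts at 0 to 0.25. It has an even friction of about 0.14 N m and stays where it is left. From the foot's first touch on the blade the nip grows by about 31 N per rad and the screw's torque by about 0.19 N m per rad; a nip of 8 to 14 N is right (3 to 6 N of drag).
- driver: Red-handled screwdriver, 170 mm long, lying on the bench to the right, a bystander.
- hex_keys: Orange holder with hex keys, 60 x 22 x 16 mm, lying on the bench to the left, a bystander.
Things that resemble listed ones, but are neither listed nor needed, are in the scene too. Leave any green or yellow look-alike of the part that bears gauge_grip alone.

How it is judged:
By the outcome, as a careful person would: the job done as asked, in the order asked, and still so for the second after the job is handed in, with the robot touching nothing.
It also fails if it takes over 67 s, if anything falls off the work surface, if the arm or the gripper's body presses on something with over 40 N, if the wrist force passes 120 N, or if a joint passes its speed limit or range.

ROBOT

A 6-joint arm with a two-finger parallel gripper is mounted at the origin on the work surface. World frame = base frame: x ahead of the robot, y to its left, z up, the work surface at z = 0. Lengths are in m, angles in rad, forces in N, time in s.
With the tool pointing down it reaches from about 0.375 to 0.9 m from the base axis. Payload 3.1 kg.
Tool frame: the origin (TCP) lies midway between the tips of the shut fingers; the grasp point (between the pads) lies grip_point_offset behind it (grip_point_offset is the distance from the TCP to the grasp point, in m); y points along the fingers, z is the direction in which the jaws open and shut, and the axes are right-handed (so a half turn about y gives the same grasp; the last joint's range is limited). The gripper opens to 87 mm and grips with 3 to 60 N. Pads are 19 mm wide; open, the fingers measure 117 mm over their backs; the gripper's body (75 mm by 190 mm) begins 51 mm behind the grasp point.
Start: joints at [-1.45, 0.527, 1.433, -0, 1.181, -0.178], TCP at [0.184, -0.597, 0.223] pointing down, gripper open.
Joint ranges: [-3.08, 3.08], [-0.75, 2.2], [0.22, 2.44], [-1.43, 4.57], [0, 2.65], [-2.85, 2.85]. Speed limits (rad/s): [2.79, 2.79, 3.14, 3.14, 3.14, 3.14].

INTERFACE

Orientations are given as a unit quaternion [x, y, z, w].
In Python, from rig import * gives the robot as it stands.
- The arm moves only by the tool jog_arm, never from a script. Its argument "increments" is a list that holds one entry, the list of rows, each a list of 7 numbers: the turn, a rotation vector about the world's x, y, z in degrees, then the shift along the world's x, y, z in m, then the closure, from -1 (fully open) to 1 (shut), so that 0 is half open. In form: [[[rx, ry, rz, x, y, z, jaw], ...]]. A call has 1 to 8 rows; each row is the pose to reach, as a shift and turn from the pose measured when the call began; what a row does not reach only later rows make up. A row lasts 1/10 s, in which the tool goes at most 50 mm and 8.59 degrees, less where a joint would pass 70% of its speed; a pose out of reach is approached as far as the arm can. A call with a gripper value outside its range is refused whole. The fingers move at their own pace and stop on an object; "squeeze" is the grip in N (left out, the last holds). Time passes only in rows, so rows that repeat a pose let the fingers close. It gives the time, the measured TCP pose, the force and the opening at its end, in the units of the state.
- get_obs(): the state, without advancing time (a new reading comes with each control period).
- camera(name): name is "scene" or "top" or "wrist"; returns the picture (480x640x3 uint8, red, green, blue); there is no depth.
- camera_info(name): a dict with "K" (3x3 intrinsics, pixels), "R" (3x3) and "t" (3): a world point X has camera coordinates R X + t. Camera axes: x right, y down, z forward; pixel columns grow to the right and rows downward; lengths in m; the calibration is good to about 2 mm. A picture is of the moment at which its call begins: read the wrist's pose just before it. camera_info takes no time and is no camera call; for the wrist camera it gives the pose at the moment of the call.
- hand_in(): hands the job in, once; it reports no verdict.
The state is a dict: "time": time; "q": joint angles; "joint_velocities": joint speeds; "joint_torque": joint torques, N m; "position": TCP position; "tool_rot": TCP orientation; "ft_force": force on the tool from outside, world axes, zero at the start; "moment": the same for the moment, N m; "grip_width": finger opening in m.
Only numpy, scipy, OpenCV 4.12 (cv2) and the standard library are available. Lean on these libraries where they do the work, as an engineer would, in place of code of your own. Each camera call takes 0.05 s, during which the arm holds its last target.

## Working session

There is one attempt and no reset: what is moved stays moved. The work goes in short steps, Python scripts to look and compute and a tool call to move; the robot and the scene stay as the last step left them, time stands still between calls to the robot, and variables do not carry over. Pictures are saved under pics/ and viewed, and the job is handed in when it is done.

Besides the shell and the picture viewer there is one more tool, called as name(argument=value, ...), one argument or row to a line, values as JSON. jog_arm: Moves the arm, as the interface text tells. Its arguments: {"type":"object","properties":{"increments":{"type":"array","items":{"type":"array","items":{"type":"array","items":{"type":"number"}}}},"squeeze":{"type":"number"}},"required":["increments"]}

```bash
ls; mkdir -p pics; python3 - <<'E'
from rig import *
import cv2,numpy as np
print(get_obs())
for n in ("scene","top"):
    im=camera(n); cv2.imwrite(f"pics/{n}0.png",im[:,:,::-1]); 
    c=camera_info(n); print(n,c)
print(get_obs()["time"])
import rig; print([x for x in dir(rig) if x[0]!='_'])
E
```

```text
pics
{'time': 0.0, 'q': array([-1.45051212e+00,  5.28490872e-01,  1.43394187e+00, -5.97336130e-05,
        1.18138686e+00, -1.78494416e-01]), 'joint_velocities': array([-0.00082745, -0.00123658, -0.00150714,  0.00201787,  0.00075537,
       -0.00038412]), 'joint_torque': array([ 3.62959790e-04, -4.40043640e+01, -1.76593351e+01,  6.32353686e-02,
        5.83069073e-02, -1.73220487e-04]), 'position': array([ 0.18389351, -0.59654204,  0.22154388]), 'tool_rot': array([-0.10524622,  0.70001709, -0.69844192,  0.105253  ]), 'ft_force': array([ 0.21170148, -0.94956799,  0.64967698]), 'moment': array([ 0.00562234, -0.00385425, -0.00770652]), 'grip_width': 0.08718418058617872}
scene {'K': array([[522.57782926,   0.        , 335.17290899],
       [  0.        , 522.57782926, 236.33341813],
       [  0.        ,   0.        ,   1.        ]]), 'R': array([[ 0.66238083,  0.74905327,  0.01306999],
       [ 0.63724436, -0.55416449, -0.53555704],
       [-0.39391783,  0.36307149, -0.84439791]]), 't': array([-0.30728557, -0.25055145,  1.36823362])}
top {'K': array([[548.86125634,   0.        , 326.79787238],
       [  0.        , 548.86125634, 238.91342338],
       [  0.        ,   0.        ,   1.        ]]), 'R': array([[-0.01818442, -0.99968571, -0.01725693],
       [-0.99296315,  0.02007681, -0.11670948],
       [ 0.11701926,  0.0150132 , -0.99301616]]), 't': array([0.01304121, 0.45179033, 1.19571687])}
0.1
['Unreachable', 'camera', 'camera_info', 'get_obs', 'grip_point_offset', 'hand_in']
```

View pics/scene0.png

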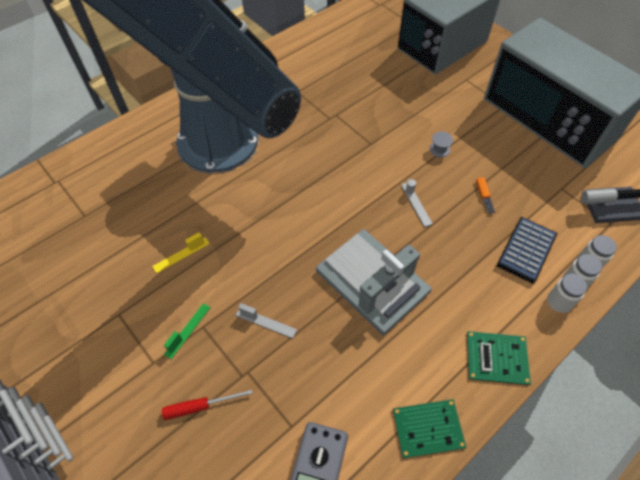

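View pics/top0.png

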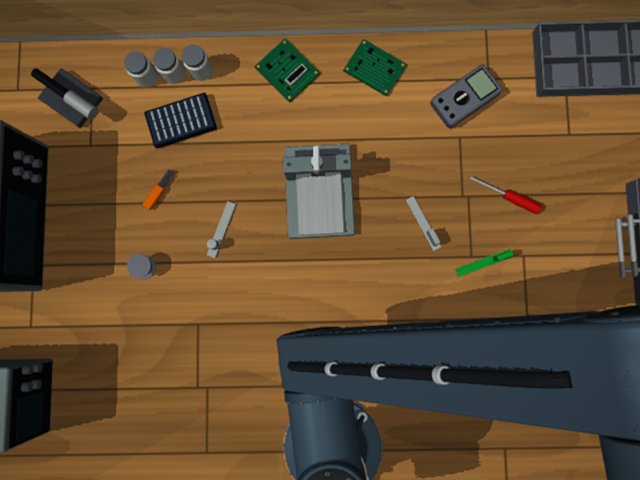

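The scene view shows four candidates:
- A steel gauge at top (425,222) / scene (265,320), on the right of the jig.
- A steel gauge at top (222,228) / scene (416,203), on the left.
- A green look-alike at top (485,263).
- A yellow look-alike at scene (182,252).

The jig is at top (320,190). I'll enlarge both steel gauges to tell the slab grip from the round one.

```bash
python3 - <<'E'
import cv2,numpy as np
s=cv2.imread("pics/scene0.png");t=cv2.imread("pics/top0.png")
def c(im,x,y,w,h,f): return cv2.resize(im[y:y+h,x:x+w],(400,300),interpolation=cv2.INTER_CUBIC)
a=np.vstack([np.hstack([c(s,225,290,80,60,5),c(s,380,170,80,60,5)]),np.hstack([c(t,385,190,80,60,5),c(t,185,195,80,60,5)])])
cv2.imwrite("pics/crop0.png",a)
cv2.imwrite("pics/cropj.png",cv2.resize(t[130:250,270:370],(600,720)[::1],interpolation=cv2.INTER_CUBIC)[:600])
E
```

```text
(no output)
```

View pics/crop0.png

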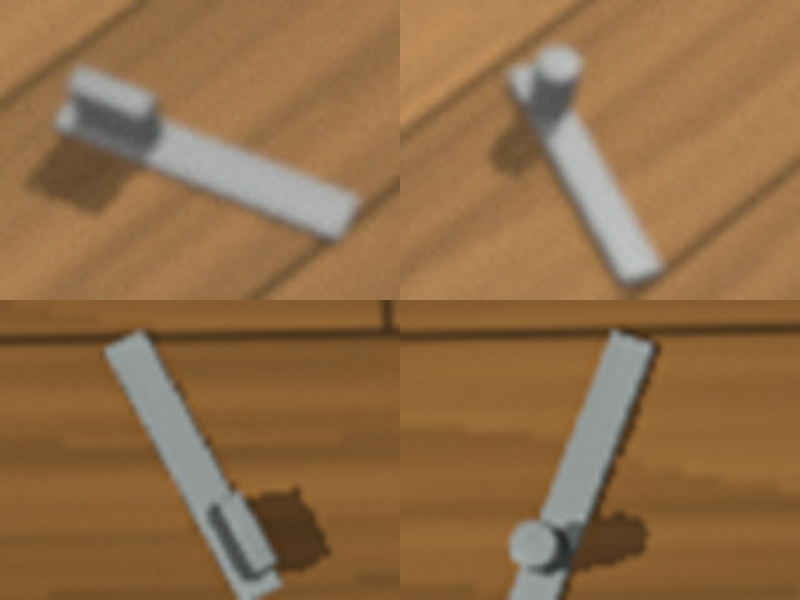

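View pics/cropj.png

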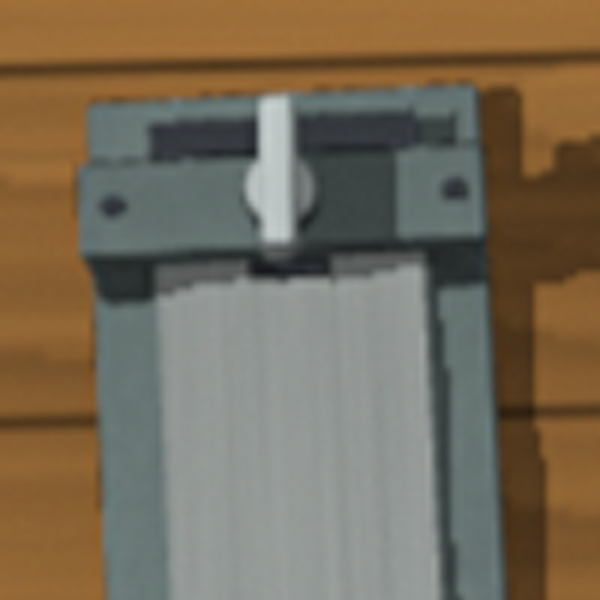

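The enlarged crop shows the gauge at top (425,222) has a rectangular slab grip. The one at top (222,228) has a round grip, so the right-hand steel gauge is the one to use. Next I'll measure it and the jig.

```bash
cat > h.py <<'E'
from rig import *
import cv2,numpy as np
def ray(ci,uv,z):
    uv=np.atleast_2d(uv).astype(float)
    d=np.c_[uv,np.ones(len(uv))]@np.linalg.inv(ci["K"]).T@ci["R"]
    c=-ci["R"].T@ci["t"]
    s=(z-c[2])/d[:,2]
    return (c+d*s[:,None])[:,:2]
def proj(ci,X):
    X=np.atleast_2d(X)@ci["R"].T+ci["t"]
    p=X@ci["K"].T
    return p[:,:2]/p[:,2:]
def lowsat(im,smax=60,vmin=90):
    h=cv2.cvtColor(im,cv2.COLOR_BGR2HSV)
    return ((h[...,1]<smax)&(h[...,2]>vmin)).astype(np.uint8)
E
python3 - <<'E'
from h import *
for n,(x,y,w,hh) in {"scene":(230,295,75,50),"top":(395,190,55,65)}.items():
    im=cv2.imread(f"pics/{n}0.png"); ci=camera_info(n)
    m=np.zeros(im.shape[:2],np.uint8); m[y:y+hh,x:x+w]=lowsat(im[y:y+hh,x:x+w])
    cs,_=cv2.findContours(m,0,2); c=max(cs,key=cv2.contourArea)
    print(n,cv2.contourArea(c),cv2.boundingRect(c))
    P=ray(ci,c[:,0],0.003)
    r=cv2.minAreaRect((P*1000).astype(np.float32)); print(r, cv2.boxPoints(r).round(1).tolist())
# jig: bed mask top
im=cv2.imread("pics/top0.png");ci=camera_info("top")
# points read from crop (scale 6, origin 270,130)
def rd(p): return np.array(p)/6+[270,130]
br=rd([[80,165],[485,148],[485,235],[80,255]]); print("bridge top",(ray(ci,br,.110)*1000).round(1).tolist())
print("wing",(ray(ci,rd([[276,97],[276,240]]),.153)*1000).round(1).tolist())
print("bed",(ray(ci,rd([[157,290],[170,600],[425,262],[440,600]]),.030)*1000).round(1).tolist())
E
```

```text
scene 626.5 (236, 303, 61, 35)
((485.9084167480469, -213.64706420898438), (136.6457061767578, 30.72977638244629), 25.81584930419922) [[417.70001220703125, -229.60000610351562], [431.1000061035156, -257.20001220703125], [554.0999755859375, -197.6999969482422], [540.7000122070312, -170.10000610351562]]
top 500.5 (406, 196, 35, 55)
((487.86334228515625, -215.912353515625), (132.3253173828125, 24.354095458984375), 26.272380828857422) [[423.1000061035156, -234.3000030517578], [433.8999938964844, -256.1000061035156], [552.5999755859375, -197.5], [541.7999877929688, -175.6999969482422]]
bridge top [[617.2, 91.8], [620.1, -50.9], [588.8, -50.1], [584.8, 92.1]]
wing [[627.6, 21.0], [578.0, 21.8]]
bed [[590.3, 70.8], [472.8, 67.3], [598.8, -30.0], [470.8, -32.8]]
```

```bash
python3 - <<'E'
from h import *
from scipy.spatial.transform import Rotation as R
o=get_obs(); M=R.from_quat(o["tool_rot"]).as_matrix(); print(M.round(3)); print(grip_point_offset)
print("jaw yaw",np.degrees(np.arctan2(M[1,2],M[0,2])))
ci=camera_info("wrist"); print(ci["K"]); print("cam pos",(-ci["R"].T@ci["t"]).round(3),"fwd",ci["R"][2].round(3),"right",ci["R"][0].round(3))
print("in tool frame:",(M.T@(-ci["R"].T@ci["t"]-o["position"])).round(3), "fwd",(M.T@ci["R"][2]).round(3))
E
```

```text
[[-0.956 -0.     0.294]
 [-0.294  0.002 -0.956]
 [-0.    -1.    -0.002]]
0.0187
jaw yaw -72.87803702835558
[[331.47746365   0.         311.09629193]
 [  0.         331.47746365 237.62245476]
 [  0.           0.           1.        ]]
cam pos [ 0.247 -0.577  0.384] fwd [-0.234 -0.07  -0.97 ] right [ 0.293 -0.956 -0.001]
in tool frame: [-0.066 -0.162 -0.   ] fwd [0.244 0.97  0.   ]
```

jog_arm(
  increments=[
    [[0,0,8.5,0.012,0.016,0.005,-1],[0,0,17,0.024,0.032,0.01,-1],[0,0,25.5,0.036,0.048,0.015,-1],[0,0,34,0.048,0.064,0.02,-1],[0,0,42.5,0.06,0.08,0.025,-1],[0,0,51,0.072,0.096,0.03,-1],[0,0,59.5,0.084,0.112,0.035,-1],[0,0,68,0.096,0.128,0.04,-1]],
  ],
)

```text
time: 0.9
position: [0.2802, -0.4675, 0.2614]
tool_rot: [-0.48, 0.52, -0.518, 0.48]
ft_force: [0.2, 0.4, 0.3]
grip_width: 0.0867
```

jog_arm(
  increments=[
    [[0,0,8.5,0.012,0.016,0,-1],[0,0,17,0.024,0.032,0,-1],[0,0,25.5,0.036,0.048,0,-1],[0,0,34,0.048,0.064,0,-1],[0,0,42.5,0.06,0.08,0,-1],[0,0,51,0.072,0.096,0,-1],[0,0,59.5,0.084,0.112,0,-1],[0,0,68,0.096,0.128,0,-1]],
  ],
)

```text
time: 1.7
position: [0.3764, -0.3386, 0.261]
tool_rot: [0.689, -0.161, 0.159, -0.688]
ft_force: [0.5, -0.4, 0.8]
grip_width: 0.0869
```

jog_arm(
  increments=[
    [[0,0,8.5,0.012,0.016,0,-1],[0,0,17,0.024,0.032,0,-1],[0,0,25.5,0.036,0.048,0,-1],[0,0,34,0.048,0.064,0,-1],[0,0,42.5,0.06,0.08,0,-1],[0,0,50,0.07,0.096,0,-1],[0,0,53,0.078,0.108,0,-1],[0,0,53,0.078,0.108,0,-1]],
  ],
)

```text
time: 2.5
position: [0.4548, -0.2291, 0.2608]
tool_rot: [0.688, 0.164, -0.165, -0.687]
ft_force: [-0.1, -0.7, -0.4]
grip_width: 0.0868
```

```bash
python3 - <<'E'
from h import *
from scipy.spatial.transform import Rotation as R
o=get_obs(); M=R.from_quat(o["tool_rot"]).as_matrix(); print(o["time"],o["position"],o["q"].round(2),"jaw yaw",np.degrees(np.arctan2(M[1,2],M[0,2])), M[:,1])
ci=camera_info("wrist");im=camera("wrist")[:,:,::-1];cv2.imwrite("pics/w1.png",im);np.savez("w1.npz",**ci)
for nm,p in dict(grip=[.4527,-.2333,.02],tip=[.547,-.187,0],scr=[.603,.021,.153]).items(): print(nm,proj(ci,p))
E
```

```text
2.5 [ 0.45484651 -0.22912314  0.26079789] [-0.68  0.32  1.67 -0.    1.15 -2.72] jaw yaw 116.88086387067881 [-0.00161541 -0.00187773 -0.99999693]
grip [[308.75864118 207.81309199]]
tip [[308.09261004 282.20337539]]
scr [[464.73284246 471.02678872]]
```

View pics/w1.png

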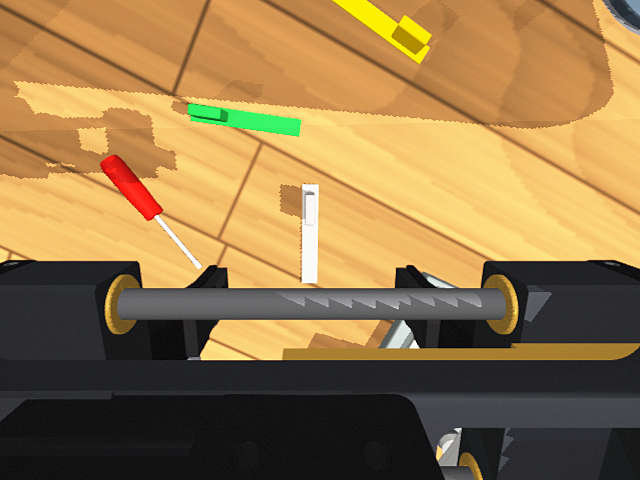

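The wrist view shows the slab gauge at (309,232) with its blade from (309,183) to (309,282). Slab is at (310,207). The green look-alike is at (240,118) and the yellow one is at (385,25). The predicted grip and tip pixels match.

```bash
python3 - <<'E'
from h import *
im=cv2.imread("pics/w1.png");ci=dict(np.load("w1.npz"))
x,y,w,hh=285,170,45,125
m=np.zeros(im.shape[:2],np.uint8); m[y:y+hh,x:x+w]=lowsat(im[y:y+hh,x:x+w],50,190)
cs,_=cv2.findContours(m,0,2); c=max(cs,key=cv2.contourArea); print(cv2.contourArea(c),cv2.boundingRect(c))
# centrelines: for rows in blade zone (y>232)
E=[];
for v in range(180,285):
    u=np.flatnonzero(m[v])
    if len(u): E.append((v,u[0]-.5,u[-1]+.5))
E=np.array(E); print(E[::8])
b=E[(E[:,0]>235)&(E[:,0]<278)]
L=ray(ci,np.c_[b[:,1],b[:,0]],.003);Rr=ray(ci,np.c_[b[:,2],b[:,0]],.003); C=(L+Rr)/2
print("width",np.linalg.norm(L-Rr,axis=1).mean())
vx,vy,x0,y0=cv2.fitLine(C.astype(np.float32),2,0,.01,.01).ravel()
d=np.array([vx,vy]);d*=np.sign(d[0]); print("yaw",np.degrees(np.arctan2(d[1],d[0])))
p0=np.array([x0,y0])
tip=ray(ci,[[309,E[-1,0]+.5]],.003)[0];tail=ray(ci,[[309,E[0,0]-.5]],.003)[0]
a,bb=(tip-p0)@d,(tail-p0)@d; print("len",a-bb,"tip",p0+a*d,"grip from tip",p0+(a-.105)*d,"from tail",p0+(bb+.027)*d)
cv2.imwrite("pics/w1c.png",cv2.resize(im[170:295,270:350],(480,750)[::1],interpolation=cv2.INTER_NEAREST)[:600])
E
```

```text
1431.5 (302, 184, 17, 99)
[[184.  301.5 317.5]
 [192.  302.5 318.5]
 [200.  302.5 317.5]
 [208.  302.5 317.5]
 [216.  302.5 317.5]
 [224.  301.5 317.5]
 [232.  301.5 317.5]
 [240.  301.5 317.5]
 [248.  301.5 317.5]
 [256.  301.5 317.5]
 [264.  301.5 316.5]
 [272.  301.5 316.5]
 [280.  301.5 316.5]]
width 0.0207116168577463
yaw 25.851362
len 0.13239759681426536 tip [ 0.54581884 -0.18635155] grip from tip [ 0.45132637 -0.23213554] from tail [ 0.45096856 -0.23230891]
```

View pics/w1c.png

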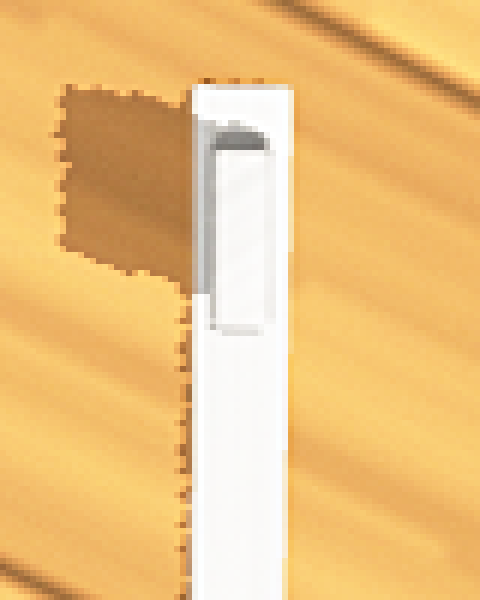

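jog_arm(
  increments=[
    [[0,0,-1,-0.007,-0.005,-0.04,-1],[0,0,-1,-0.007,-0.005,-0.08,-1],[0,0,-1,-0.007,-0.005,-0.12,-1],[0,0,-1,-0.007,-0.005,-0.16,-1],[0,0,-1,-0.007,-0.005,-0.2,-1],[0,0,-1,-0.007,-0.005,-0.23,-1],[0,0,-1,-0.007,-0.005,-0.245,0],[0,0,-1,-0.007,-0.005,-0.249,0.3]],
  ],
)

```text
time: 3.35
position: [0.4462, -0.2353, 0.0098]
tool_rot: [-0.689, -0.155, 0.159, 0.69]
ft_force: [0.9, -0.1, 0.8]
grip_width: 0.0777
```

```bash
python3 - <<'E'
from h import *
from scipy.spatial.transform import Rotation as R
o=get_obs(); M=R.from_quat(o["tool_rot"]).as_matrix(); print(o["time"],o["position"],o["q"].round(2),"jaw yaw",np.degrees(np.arctan2(M[1,2],M[0,2])), M[:,1],o["ft_force"],o["grip_width"])
E
```

```text
3.35 [ 0.44620308 -0.23526789  0.00984753] [-0.7   0.73  1.88 -0.01  0.53 -2.72] jaw yaw 115.66067242360832 [-4.85793500e-03 -4.45067049e-04 -9.99988101e-01] [ 0.92456413 -0.10644885  0.77202344] 0.07773015810346616
```

jog_arm(
  increments=[
    [[0,0,0,0.001,0.001,0,1],[0,0,0,0.001,0.001,0,1],[0,0,0,0.001,0.001,0,1],[0,0,0,0.001,0.001,0,1],[0,0,0,0.001,0.001,0,1],[0,0,0,0.001,0.001,0,1],[0,0,0,0.001,0.001,0,1]],
  ],
  squeeze=25,
)

```text
time: 4.05
position: [0.4473, -0.2343, 0.0101]
tool_rot: [-0.689, -0.155, 0.159, 0.69]
ft_force: [-0.6, -0.0, -0.2]
grip_width: 0.0231
```

```bash
python3 - <<'E'
from h import *
from scipy.spatial.transform import Rotation as R
o=get_obs(); M=R.from_quat(o["tool_rot"]).as_matrix(); print(o["time"],o["position"],"jaw yaw",np.degrees(np.arctan2(M[1,2],M[0,2])), M[:,1],o["ft_force"],o["grip_width"])
E
```

```text
4.05 [ 0.44730134 -0.23428061  0.01007172] jaw yaw 115.66617651574565 [-4.57754031e-03 -6.73791020e-04 -9.99989296e-01] [-0.60852369 -0.00465397 -0.21504752] 0.023055137934114716
```

jog_arm(
  increments=[
    [[0,0,0,0,0,0,1],[0,0,0,0,0,0,1],[0,0,0,0,0,0,1],[0,0,0,0,0,0,1]],
  ],
)

```text
time: 4.45
position: [0.4473, -0.2343, 0.0101]
tool_rot: [-0.689, -0.155, 0.159, 0.69]
ft_force: [0.5, 0.4, 2.2]
grip_width: 0.012
```

jog_arm(
  increments=[
    [[0,0,0,0,0,0.02,1],[0,0,0,0,0,0.05,1],[0,0,0,0,0,0.09,1],[0,0,0,0,0,0.13,1],[0,0,0,0,0,0.17,1],[0,0,0,0,0,0.2,1],[0,0,0,0,0,0.2,1]],
  ],
)

```text
time: 5.15
position: [0.4495, -0.236, 0.2142]
tool_rot: [0.692, 0.158, -0.157, -0.687]
ft_force: [1.0, -0.8, -0.1]
grip_width: 0.0117
```

```bash
python3 - <<'E'
from h import *
from scipy.spatial.transform import Rotation as R
o=get_obs(); M=R.from_quat(o["tool_rot"]).as_matrix(); print(o["time"],o["position"],"jaw yaw",np.degrees(np.arctan2(M[1,2],M[0,2])), M[:,1],o["ft_force"],o["grip_width"])
ci=camera_info("wrist");im=camera("wrist")[:,:,::-1];cv2.imwrite("pics/w2.png",im);np.savez("w2.npz",**ci)
E
```

```text
5.15 [ 0.44950038 -0.23601547  0.21416046] jaw yaw 115.67838775817731 [ 0.00276538 -0.00694683 -0.99997205] [ 0.99247234 -0.76033463 -0.1095451 ] 0.01166743819293419
```

View pics/w2.png

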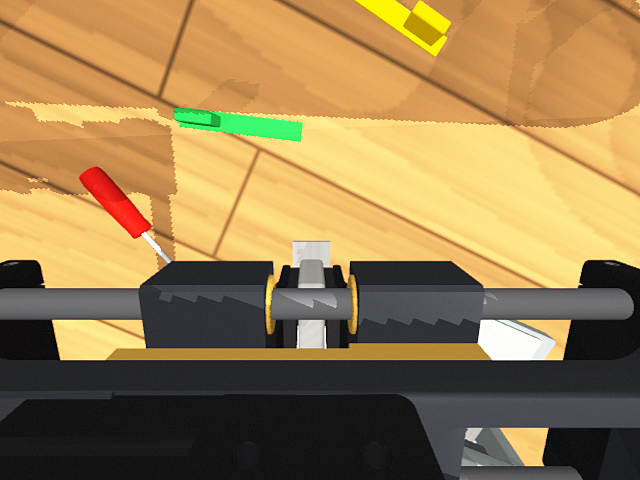

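The gauge is held: opening 11.7 mm, slab between the pads at (312,300). Next I'll refine the jig pose from the two fixed cameras.

```bash
python3 - <<'E'
from h import *
s=cv2.imread("pics/scene0.png");t=cv2.imread("pics/top0.png")
cv2.imwrite("pics/js.png",cv2.resize(s[225:335,310:440],(780,660)[::1],interpolation=cv2.INTER_CUBIC)[:600])
j=cv2.resize(t[140:245,280:360],(640,840),interpolation=cv2.INTER_CUBIC); cv2.imwrite("pics/jt.png",j[300:])
E
```

```text
(no output)
```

View pics/js.png

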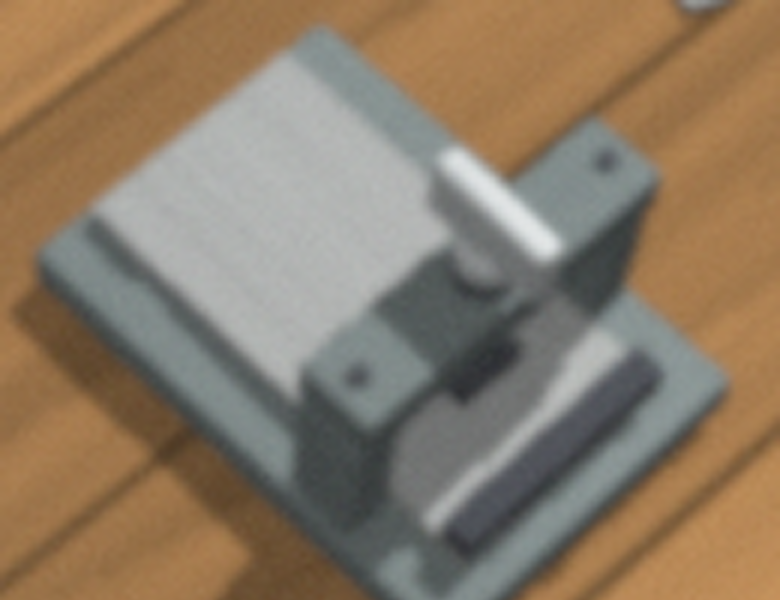

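View pics/jt.png

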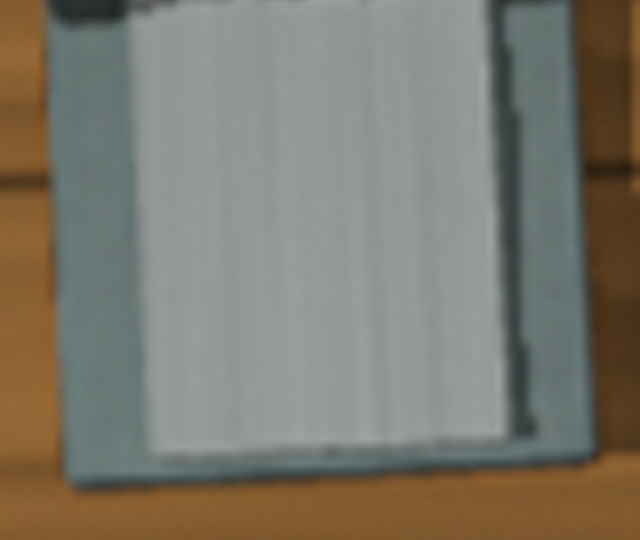

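The bed's front corners are at scene crop (285,55) and (93,213), and at top crop (148,458) and (506,437). The bridge-top corners and the dark fence behind the bridge are also visible. I'll fit the jig's x, y and yaw to these points.

```bash
python3 - <<'E'
from h import *
def o(p,s,off): return (np.array(p,float)+.5)/s-.5+off
T=camera_info("top");S=camera_info("scene")
mod=[];w=[];tag=[]
def add(ci,px,z,jig,tg):
    P=ray(ci,px,z)
    for a,b in zip(P,jig): mod.append(b);w.append(a);tag.append(tg)
add(T,o([[148,758],[506,737]],8,[280,140]),.030,[[-.12,.05],[-.12,-.05]],"Tbed")
add(T,o([[80,165],[485,148],[485,235],[80,255]],6,[270,130]),.110,[[.037,.072],[.037,-.072],[.003,-.072],[.003,.072]],"Tbr")
add(T,o([[276,97],[276,240]],6,[270,130]),.153,[[.046,0],[-.006,0]],"Twing")
add(S,o([[285,55],[93,213]],6,[310,225]),.030,[[-.12,.05],[-.12,-.05]],"Sbed")
add(S,o([[597,115],[660,178],[365,430],[303,372]],6,[310,225]),.110,[[.003,.072],[.037,.072],[.037,-.072],[.003,-.072]],"Sbr")
add(S,o([[452,155],[552,248]],6,[310,225]),.153,[[-.006,0],[.046,0]],"Swing")
mod=np.array(mod);w=np.array(w)
def fit(i):
    a=mod[i]-mod[i].mean(0);b=w[i]-w[i].mean(0)
    th=np.arctan2((a[:,0]*b[:,1]-a[:,1]*b[:,0]).sum(),(a*b).sum())
    R=np.array([[np.cos(th),-np.sin(th)],[np.sin(th),np.cos(th)]])
    return th,w[i].mean(0)-R@mod[i].mean(0),R
for nm,i in dict(all=[k for k,t in enumerate(tag) if 'wing' not in t],T=[k for k,t in enumerate(tag) if t in("Tbed","Tbr")],S=[k for k,t in enumerate(tag) if t in("Sbed","Sbr")]).items():
    th,t,R=fit(np.array(i)); print(nm,np.degrees(th).round(2),(t*1000).round(1),"bridge",((R@[.02,0]+t)*1000).round(1))
    if nm=="all":
        for g,m,x in zip(tag,mod,w): print(g,m,((x-t)@R*1000-m*1000).round(1))
E
```

```text
all 1.59 [585.5  19.8] bridge [605.5  20.3]
Tbed [-0.12  0.05] [-1.   1.6]
Tbed [-0.12 -0.05] [0.1 1.9]
Tbr [0.037 0.072] [-2.3 -0. ]
Tbr [ 0.037 -0.072] [-3.4  1.2]
Tbr [ 0.003 -0.072] [-0.7  2.8]
Tbr [0.003 0.072] [-0.7  1.2]
Twing [0.046 0.   ] [-2.9  0.8]
Twing [-0.006  0.   ] [-0.5  3. ]
Sbed [-0.12  0.05] [ 1.1 -2. ]
Sbed [-0.12 -0.05] [ 2.6 -1.6]
Sbr [0.003 0.072] [ 2.2 -0.9]
Sbr [0.037 0.072] [-0.3 -3.7]
Sbr [ 0.037 -0.072] [-1.6 -0.2]
Sbr [ 0.003 -0.072] [ 3.9 -0.3]
Swing [-0.006  0.   ] [3.7 1.4]
Swing [0.046 0.   ] [-2.7  0. ]
T 1.41 [584.1  21.1] bridge [604.1  21.6]
S 1.76 [586.8  18.4] bridge [606.8  19.1]
```

jog_arm(
  increments=[
    [[0,0,-4,0.001,0.04,0,1],[0,0,-8,0.002,0.08,0,1],[0,0,-12,0.003,0.12,0,1],[0,0,-16,0.004,0.16,0,1],[0,0,-20,0.005,0.2,0,1],[0,0,-24,0.007,0.235,0,1],[0,0,-24,0.007,0.252,0,1],[0,0,-24,0.007,0.252,0,1]],
  ],
)

```text
time: 6.0
position: [0.453, 0.0195, 0.2099]
tool_rot: [0.708, 0.009, -0.014, -0.707]
ft_force: [-0.3, 0.6, -1.4]
grip_width: 0.0117
```

```bash
cat > st.py <<'E'
from h import *
from scipy.spatial.transform import Rotation as R
J0=np.array([.5855,.0198]);th=np.radians(1.6)
RJ=np.array([[np.cos(th),-np.sin(th)],[np.sin(th),np.cos(th)]])
def st():
    o=get_obs(); M=R.from_quat(o["tool_rot"]).as_matrix(); p=o["position"]
    print("t",round(o["time"],2),"pos",p.round(4),"jig mm",(((p[:2]-J0)@RJ)*1000).round(1),"jawyaw",np.degrees(np.arctan2(M[1,2],M[0,2])).round(2),"y-axis",M[:2,1].round(4),"jz",M[2,2].round(4),"F",o["ft_force"].round(1),"M",o["moment"].round(2),"w",round(o["grip_width"],4),"q",o["q"].round(2))
    return o
if __name__=="__main__": st()
E
python3 st.py
```

```text
t 6.0 pos [0.453  0.0195 0.2099] jig mm [-132.4    3.4] jawyaw 91.89 y-axis [-0.0076 -0.0015] jz -0.0013 F [-0.3  0.6 -1.4] M [ 0.08 -0.09  0.01] w 0.0117 q [-0.2   0.32  1.86 -0.    0.97 -1.8 ]
```

jog_arm(
  increments=[
    [[0.15,-0.18,-0.3,0.003,-0.003,-0.03,1],[0.15,-0.18,-0.3,0.003,-0.003,-0.06,1],[0.15,-0.18,-0.3,0.003,-0.003,-0.09,1],[0.15,-0.18,-0.3,0.003,-0.003,-0.12,1],[0.15,-0.18,-0.3,0.003,-0.003,-0.14,1],[0.15,-0.18,-0.3,0.003,-0.003,-0.15,1],[0.15,-0.18,-0.3,0.003,-0.003,-0.15,1]],
  ],
)

```text
time: 6.7
position: [0.4547, 0.016, 0.0582]
tool_rot: [-0.706, -0.006, 0.013, 0.708]
ft_force: [-0.8, 0.6, -1.6]
grip_width: 0.0121
```

```bash
python3 - <<'E'
from st import *
st()
a=[]
for n in("scene","top"):
    im=camera(n)[:,:,::-1]; cv2.imwrite(f"pics/{n}2.png",im)
    x,y=(300,200) if n=="scene" else (240,120); a.append(cv2.resize(im[y:y+150,x:x+150],(400,400),interpolation=cv2.INTER_CUBIC))
cv2.imwrite("pics/b2.png",np.hstack(a))
E
```

```text
t 6.7 pos [0.4547 0.016  0.0582] jig mm [-1.309e+02 -1.000e-01] jawyaw 91.54 y-axis [-0.0089  0.0019] jz 0.0022 F [-0.8  0.6 -1.6] M [ 0.05 -0.1  -0.05] w 0.0121 q [-0.21  0.61  1.98  0.    0.56 -1.81]
```

View pics/b2.png

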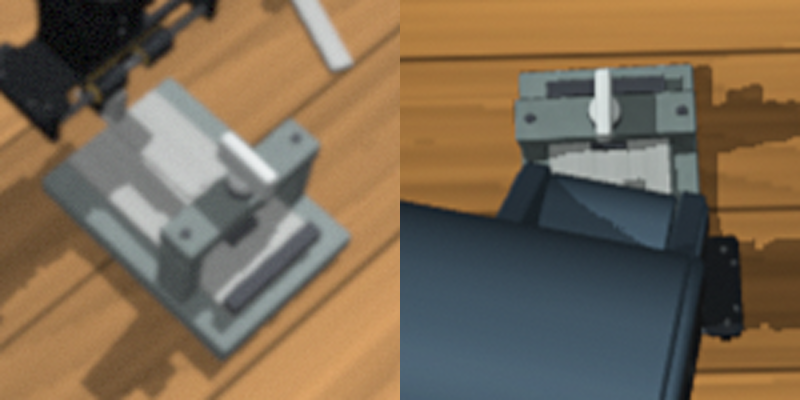

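```bash
python3 - <<'E'
from st import *
im=cv2.imread("pics/scene2.png"); x,y,w,h=310,215,130,100
c=cv2.resize(im[y:y+h,x:x+w],(780,600),interpolation=cv2.INTER_CUBIC)
ci=camera_info("scene")
o=get_obs();p=o["position"][:2]
d=RJ@[1,0];n=RJ@[0,1]
print((proj(ci,[list(p+d*.109+s*.01*n)+[.051] for s in (1,-1)])-[x,y])*6, (proj(ci,[list(p+d*.02+s*.01*n)+[.051] for s in (1,-1)])-[x,y])*6)
cv2.imwrite("pics/b2s.png",c)
E
```

```text
[[402.54638533 313.75315447]
 [362.83270232 347.43393402]] [[228.93875249 157.06339686]
 [189.27559822 188.70735195]]
```

View pics/b2s.png

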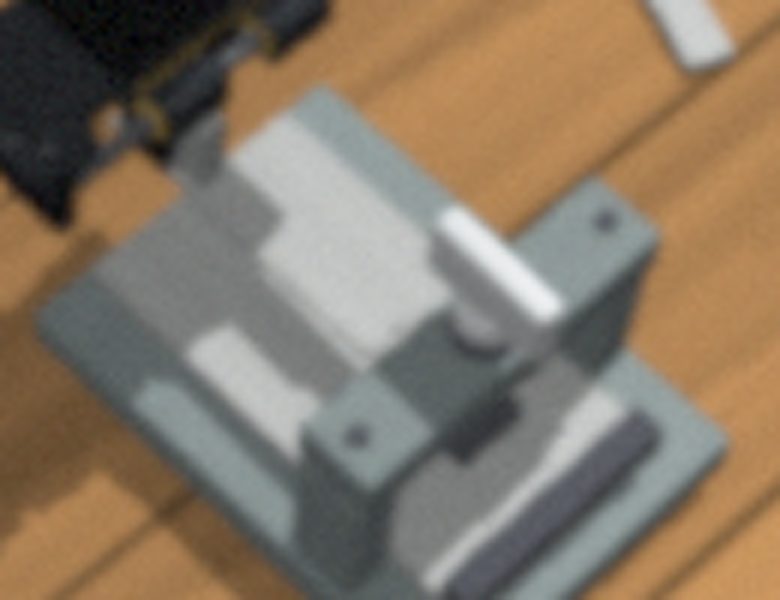

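jog_arm(
  increments=[
    [[0,-0.25,0,0,0,-0.005,1],[0,-0.25,0,0,0,-0.01,1],[0,-0.25,0,0,0,-0.014,1],[0,-0.25,0,0,0,-0.015,1],[0,-0.25,0,0,0,-0.015,1]],
  ],
)

```text
time: 7.3
position: [0.4561, 0.0161, 0.0448]
tool_rot: [-0.707, -0.01, 0.01, 0.707]
ft_force: [0.3, 0.4, -1.1]
grip_width: 0.0123
```

```bash
python3 st.py
```

```text
t 7.3 pos [0.4561 0.0161 0.0448] jig mm [-1.295e+02 -1.000e-01] jawyaw 91.57 y-axis [-0.0005  0.0011] jz 0.0011 F [ 0.3  0.4 -1.1] M [ 0.08 -0.11  0.  ] w 0.0123 q [-0.21  0.64  1.99  0.    0.52 -1.81]
```

jog_arm(
  increments=[
    [[0,0.1,0,0,0,-0.001,1],[0,0.1,0,0,0,-0.002,1],[0,0.1,0,0,0,-0.003,1],[0,0.1,0,0,0,-0.004,1],[0,0.1,0,0,0,-0.004,1]],
  ],
)

```text
time: 7.8
position: [0.456, 0.0161, 0.0407]
tool_rot: [-0.707, -0.009, 0.011, 0.707]
ft_force: [0.5, 0.3, -0.5]
grip_width: 0.0119
```

```bash
python3 st.py
```

```text
t 7.8 pos [0.456  0.0161 0.0407] jig mm [-1.296e+02 -1.000e-01] jawyaw 91.57 y-axis [-0.0025  0.0012] jz 0.0012 F [ 0.5  0.3 -0.5] M [ 0.07 -0.11 -0.04] w 0.0119 q [-0.21  0.64  1.99  0.    0.51 -1.81]
```

jog_arm(
  increments=[
    [[0,0,0,0.01,0.0003,0,1],[0,0,0,0.02,0.0006,0,1],[0,0,0,0.03,0.0008,0,1],[0,0,0,0.04,0.0011,0,1],[0,0,0,0.05,0.0014,0,1],[0,0,0,0.058,0.0016,0,1],[0,0,0,0.064,0.0018,0,1],[0,0,0,0.066,0.0018,0,1]],
  ],
)

```text
time: 8.6
position: [0.5228, 0.0179, 0.0407]
tool_rot: [-0.707, -0.009, 0.01, 0.707]
ft_force: [-0.7, -0.3, -1.6]
grip_width: 0.0118
```

```bash
python3 - <<'E'
from st import *
st()
im=camera("scene")[:,:,::-1]; cv2.imwrite("pics/scene3.png",im)
x,y,w,h=330,215,100,75
cv2.imwrite("pics/b3s.png",cv2.resize(im[y:y+h,x:x+w],(800,600),interpolation=cv2.INTER_CUBIC))
ci=camera_info("scene");o=get_obs();p=o["position"][:2]
d=RJ@[1,0];n=RJ@[0,1]
print(((proj(ci,[list(p+d*.1094+s*.01*n)+[.033] for s in (1,-1)])-[x,y]+.5)*8).round())
E
```

```text
t 8.6 pos [0.5228 0.0179 0.0407] jig mm [-62.7  -0.2] jawyaw 91.58 y-axis [-0.0018  0.001 ] jz 0.0011 F [-0.7 -0.3 -1.6] M [ 0.09 -0.14  0.03] w 0.0118 q [-0.18  0.69  1.82  0.    0.63 -1.78]
[[556. 619.]
 [504. 666.]]
```

View pics/b3s.png

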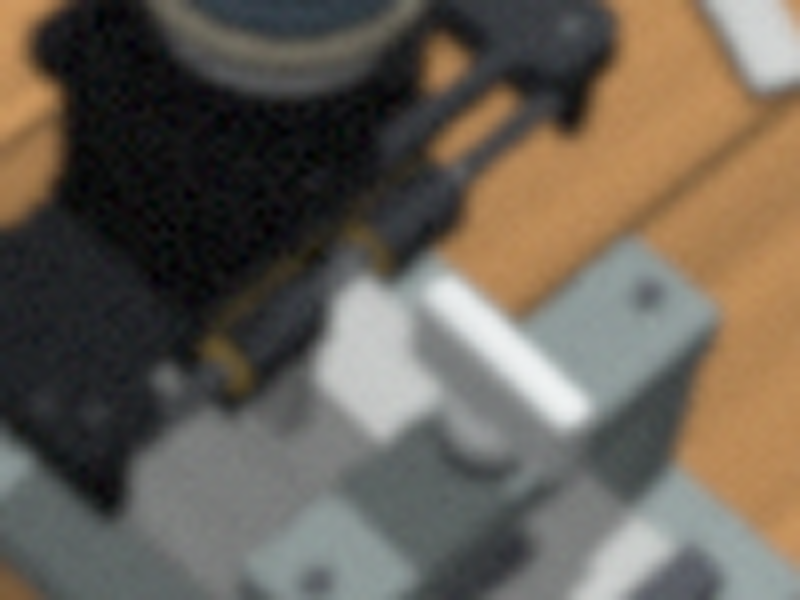

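jog_arm(
  increments=[
    [[0,0,0,0.001,0,-0.0004,1],[0,0,0,0.003,0,-0.0008,1],[0,0,0,0.004,0.0001,-0.0008,1],[0,0,0,0.005,0.0001,-0.0008,1],[0,0,0,0.005,0.0001,-0.0008,1]],
  ],
)

```text
time: 9.15
position: [0.5279, 0.018, 0.0402]
tool_rot: [-0.707, -0.009, 0.01, 0.707]
ft_force: [-0.2, -0.3, 3.7]
grip_width: 0.0118
```

```bash
python3 st.py;python3 - <<'E'
from st import *
im=camera("scene")[:,:,::-1]; cv2.imwrite("pics/scene4.png",im)
x,y,w,h=360,250,80,60
cv2.imwrite("pics/b4s.png",cv2.resize(im[y:y+h,x:x+w],(800,600),interpolation=cv2.INTER_CUBIC))
ci=camera_info("scene");o=get_obs();p=o["position"][:2]
d=RJ@[1,0];n=RJ@[0,1]
print(((proj(ci,[list(p+d*.1094+s*.01*n)+[.033] for s in (1,-1)])-[x,y]+.5)*10).round())
E
```

```text
t 9.15 pos [0.5279 0.018  0.0402] jig mm [-57.6  -0.2] jawyaw 91.57 y-axis [-0.0014  0.001 ] jz 0.001 F [-0.2 -0.3  3.7] M [0.11 0.07 0.01] w 0.0118 q [-0.18  0.69  1.81  0.    0.64 -1.78]
[[413. 440.]
 [348. 499.]]
```

View pics/b4s.png

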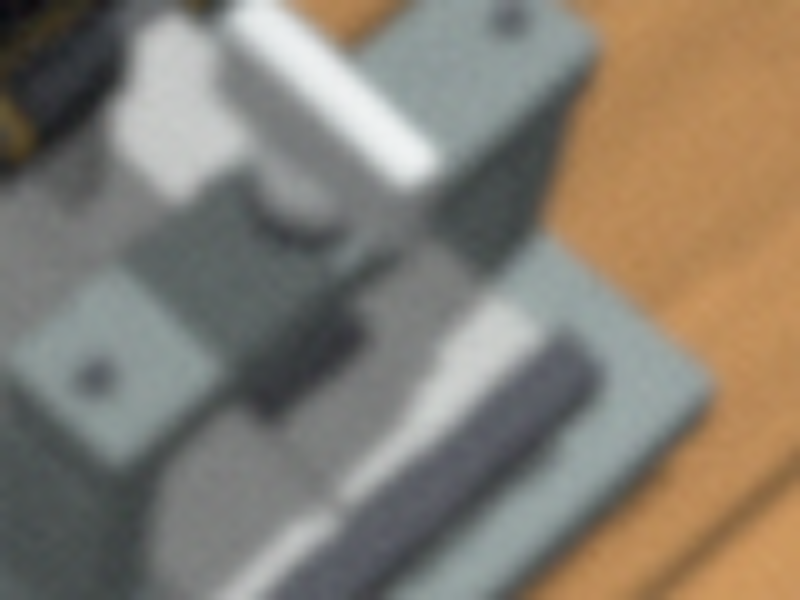

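The blade's right edge shows at (275,420)–(345,500), inside the foot's width, and its tip is a few mm short of the dark fence. Fz indicates bed contact. I'll creep forward until the tip meets the fence.

jog_arm(
  increments=[
    [[0,0,0,0.001,0,0.0002,1],[0,0,0,0.002,0,0.0002,1],[0,0,0,0.002,0,0.0002,1]],
  ],
)

```text
time: 9.5
position: [0.5301, 0.018, 0.0402]
tool_rot: [-0.707, -0.009, 0.01, 0.707]
ft_force: [0.1, 0.0, 0.9]
grip_width: 0.0118
```

jog_arm(
  increments=[
    [[0,0,0,0.001,0,0,1],[0,0,0,0.001,0,0,1]],
  ],
)

```text
time: 9.7
position: [0.5305, 0.018, 0.0401]
tool_rot: [-0.707, -0.009, 0.011, 0.707]
ft_force: [-2.2, -0.2, 3.1]
grip_width: 0.0118
```

jog_arm(
  increments=[
    [[0,0,0,0.001,0,0,1],[0,0,0,0.001,0,0,1]],
  ],
)

```text
time: 9.9
position: [0.5306, 0.0181, 0.0401]
tool_rot: [-0.707, -0.008, 0.011, 0.707]
ft_force: [-2.9, -0.6, 5.2]
grip_width: 0.0119
```

jog_arm(
  increments=[
    [[0,0,0,0,0,0,0.4],[0,0,0,0,0,0,0.4],[0,0,0,0,0,0,0.4]],
  ],
)

```text
time: 10.2
position: [0.5313, 0.018, 0.04]
tool_rot: [-0.707, -0.009, 0.011, 0.707]
ft_force: [-0.9, -0.0, 0.3]
grip_width: 0.024
```

```bash
python3 st.py;python3 - <<'E'
from st import *
im=camera("scene")[:,:,::-1]; cv2.imwrite("pics/scene5.png",im)
x,y,w,h=360,250,80,60
cv2.imwrite("pics/b5s.png",cv2.resize(im[y:y+h,x:x+w],(800,600),interpolation=cv2.INTER_CUBIC))
im=camera("wrist")[:,:,::-1]; cv2.imwrite("pics/w5.png",im)
E
```

```text
t 10.2 pos [0.5313 0.018  0.04  ] jig mm [-54.2  -0.3] jawyaw 91.58 y-axis [-0.0032  0.0011] jz 0.0012 F [-0.9 -0.   0.3] M [ 0.06 -0.14 -0.01] w 0.024 q [-0.18  0.69  1.8   0.    0.65 -1.78]
```

View pics/b5s.png

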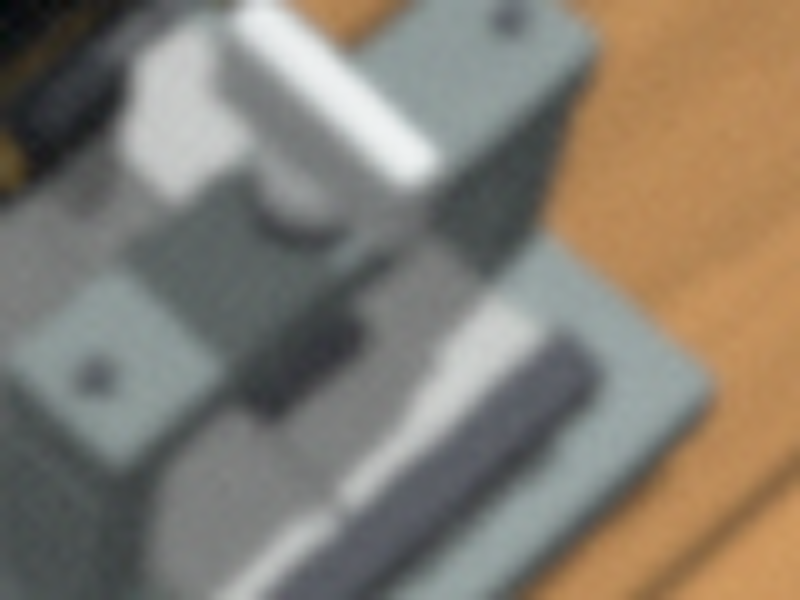

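View pics/w5.png

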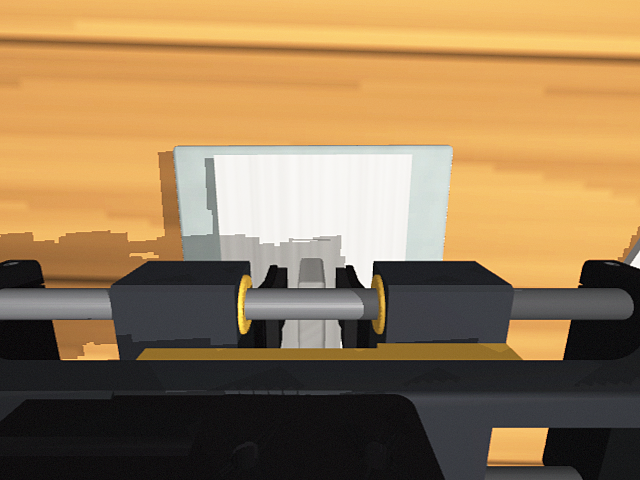

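The gauge lies flat on the bed with its tip at the fence. The force rose to −2.9 N and the position stalled at x=0.5306. The jaws are open around the slab. Now lift off and go above the wing.

jog_arm(
  increments=[
    [[0,0,0,0,0,0.01,0.4],[0,0,0,0,0,0.04,0.4],[0,0,0,0,0,0.08,0.3],[0,0,0,0,0,0.125,0.2],[0,0,0,0,0,0.165,0.1],[0,0,-1.5,0.03,0.001,0.175,0],[0,0,-1.5,0.06,0.003,0.175,0],[0,0,-1.5,0.073,0.003,0.175,0]],
  ],
)

```text
time: 11.1
position: [0.6072, 0.021, 0.2173]
tool_rot: [-0.707, -0.001, -0.0, 0.707]
ft_force: [-0.6, 0.2, -0.1]
grip_width: 0.043
```

```bash
python3 - <<'E'
from st import *
o=st()
ci=camera_info("wrist")
im=camera("wrist")[:,:,::-1]; cv2.imwrite("pics/w6.png",im); np.savez("w6.npz",**ci)
im=camera("scene")[:,:,::-1]; cv2.imwrite("pics/scene6.png",im)
x,y,w,h=320,215,112,84
cv2.imwrite("pics/b6s.png",cv2.resize(im[y:y+h,x:x+w],(800,600),interpolation=cv2.INTER_CUBIC))
E
```

```text
t 11.1 pos [0.6072 0.021  0.2173] jig mm [21.7  0.5] jawyaw 90.1 y-axis [0.0023 0.0005] jz 0.0005 F [-0.6  0.2 -0.1] M [ 0.09 -0.1  -0.03] w 0.043 q [-0.15  0.51  1.49  0.    1.15 -1.72]
```

View pics/w6.png

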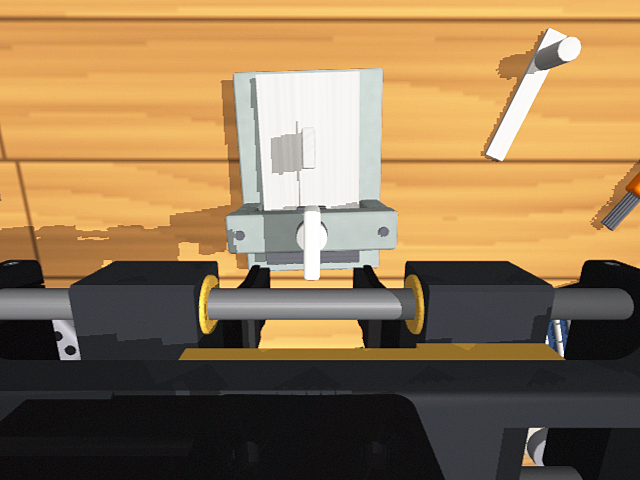

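View pics/b6s.png

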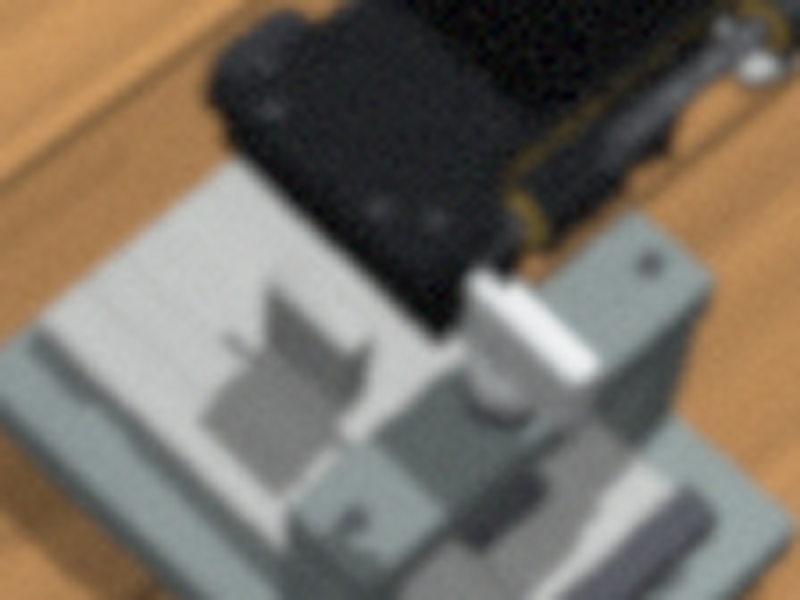

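The wrist view shows the wing at (312,205)–(312,280), the gauge slab standing on the bed at (308,147), and the bridge holes at (239,236) and (384,231). I'll measure these.

```bash
python3 - <<'E'
from st import *
im=cv2.imread("pics/w6.png");ci=dict(np.load("w6.npz"))
cv2.imwrite("pics/w6c.png",cv2.resize(im[110:290,220:400],(600,600),interpolation=cv2.INTER_NEAREST))
g=cv2.cvtColor(im,cv2.COLOR_BGR2GRAY)
for v in (228,236,256,264,272,276,279,281): print(v,g[v,298:328].tolist())
print("slab rows"); 
for v in (122,126,130,140,150,160,166,170): print(v,g[v,290:325].tolist())
E
```

```text
228 [89, 156, 209, 228, 231, 208, 196, 238, 249, 254, 254, 254, 254, 254, 254, 254, 254, 255, 255, 254, 255, 252, 250, 255, 255, 255, 207, 101, 146, 212]
236 [223, 220, 217, 218, 229, 207, 196, 239, 249, 253, 254, 254, 254, 254, 254, 254, 254, 254, 254, 254, 254, 252, 249, 255, 254, 254, 254, 255, 254, 170]
256 [119, 119, 119, 121, 113, 142, 211, 243, 250, 254, 254, 254, 254, 254, 254, 254, 254, 254, 255, 255, 255, 255, 140, 107, 114, 117, 119, 119, 117, 115]
264 [216, 216, 216, 215, 214, 197, 204, 243, 251, 254, 254, 254, 254, 254, 254, 254, 254, 254, 255, 255, 255, 253, 204, 213, 216, 220, 219, 220, 219, 217]
272 [200, 201, 200, 200, 202, 196, 203, 243, 251, 254, 254, 254, 254, 254, 254, 254, 254, 254, 255, 255, 255, 250, 195, 201, 200, 201, 203, 201, 200, 202]
276 [157, 155, 156, 156, 150, 167, 214, 245, 252, 254, 254, 254, 254, 254, 254, 254, 254, 255, 255, 255, 255, 251, 153, 155, 157, 156, 155, 158, 156, 158]
279 [147, 150, 149, 148, 146, 144, 144, 167, 210, 240, 248, 249, 250, 252, 252, 251, 249, 250, 251, 246, 193, 137, 145, 147, 148, 150, 149, 147, 147, 147]
281 [211, 210, 2
[... 888 characters left out ...]
 177, 178, 179, 182, 184, 185, 190, 190, 166, 158, 227, 245, 241, 241, 241, 240, 243, 243, 246, 247, 246, 234, 235, 249, 248, 247, 246, 246, 244, 243, 244, 246]
160 [186, 187, 182, 177, 173, 176, 178, 184, 184, 186, 189, 168, 154, 211, 244, 244, 243, 244, 245, 245, 245, 245, 246, 244, 234, 236, 248, 247, 246, 245, 244, 243, 242, 243, 245]
166 [181, 187, 183, 177, 177, 178, 180, 180, 181, 186, 191, 184, 173, 201, 245, 251, 249, 247, 247, 249, 250, 252, 253, 251, 242, 241, 248, 246, 245, 245, 245, 243, 241, 243, 244]
170 [180, 186, 180, 175, 165, 169, 173, 175, 181, 177, 170, 221, 249, 247, 248, 249, 249, 250, 247, 248, 249, 248, 247, 246, 246, 246, 246, 246, 246, 245, 244, 243, 241, 242, 244]
```

View pics/w6c.png

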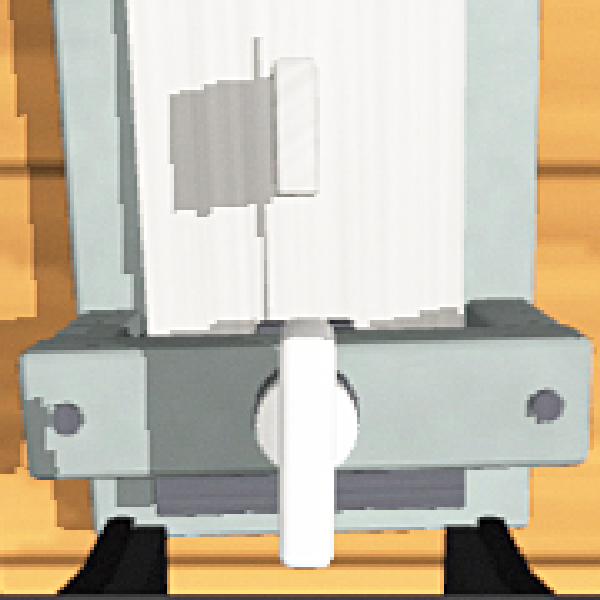

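```bash
python3 - <<'E'
from st import *
ci=dict(np.load("w6.npz"))
P=ray(ci,[[307.5+220-220,211],[312.5,279.3],[305,276],[319.8,276],[305.2,215],[320.2,215]],.153)*1000
print(P.round(1)); 
f=lambda p:np.array(p)/3.3333+[220,110]
# bridge top corners, holes; bed front edge
B=ray(ci,f([[22,353],[592,338],[588,462],[35,478]]),.110)*1000; print("bridge",B.round(1),B.mean(0).round(1), "yaw",np.degrees(np.arctan2(-(B[1]-B[0])[0],(B[1]-B[0])[1])))
S=ray(ci,f([[278,60],[318,60],[318,193],[276,195]]),.070)*1000; print("slab",S.round(1),S.mean(0))
e=ray(ci,f([[262,235],[266,320]]),.033)*1000; print("blade edge",e)
bed=ray(ci,f([[126,0],[148,333],[465,0],[465,308]]),.030)*1000; print("bed edges",bed)
def jig(p): return (p/1000-J0)@RJ*1000
print("slab jig",jig(S).round(1),"bridge jig",jig(B).round(1),"blade edge",jig(e),"bed",jig(bed))
E
```

```text
[[578.5  18.6]
 [628.7  22.2]
 [626.2  16.7]
 [626.1  27.5]
 [581.3  17.1]
 [581.3  27.4]]
bridge [[589.9 -48.5]
 [586.   92.2]
 [617.8  93.2]
 [622.2 -47.2]] [604.   22.4] yaw 1.5720869763764602
slab [[518.   14.2]
 [518.   24.9]
 [552.7  25. ]
 [553.2  13.5]] [535.45794915  19.41796271]
blade edge [[566.91232693   8.19738008]
 [593.43138709   9.23533851]]
bed edges [[498.14681904 -31.74719242]
 [598.10228081 -28.58110358]
 [498.07288564  68.99566023]
 [590.00452822  72.3520355 ]]
slab jig [[-67.7  -3.7]
 [-67.4   7. ]
 [-32.7   6.1]
 [-32.4  -5.4]] bridge jig [[  2.5 -68.4]
 [  2.5  72.4]
 [ 34.3  72.5]
 [ 34.8 -68. ]] blade edge [[-18.90439018 -11.07909794]
 [  7.6333121  -10.78199981]] bed [[-88.75840535 -49.08805099]
 [ 11.24648768 -48.71411685]
 [-86.01940439  51.61758788]
 [  5.97011092  52.40577245]]
```

jog_arm(
  increments=[
    [[0,0,0,-0.0035,0.001,-0.03,0],[0,0,0,-0.0035,0.001,-0.06,0],[0,0,0,-0.0035,0.001,-0.085,0],[0,0,0,-0.0035,0.001,-0.095,0.2],[0,0,0,-0.0035,0.001,-0.097,0.4],[0,0,0,-0.0035,0.001,-0.097,0.4]],
  ],
)

```text
time: 11.8
position: [0.6025, 0.0218, 0.1196]
tool_rot: [-0.707, -0.001, 0.001, 0.707]
ft_force: [-0.8, -1.7, -0.2]
grip_width: 0.0291
```

```bash
python3 st.py
```

```text
t 11.8 pos [0.6025 0.0218 0.1196] jig mm [17.1  1.5] jawyaw 90.1 y-axis [-0.0002  0.0007] jz 0.0007 F [-0.8 -1.7 -0.2] M [ 0.07 -0.15 -0.04] w 0.0291 q [-0.15  0.63  1.58  0.    0.93 -1.72]
```

jog_arm(
  increments=[
    [[0,0,0,0.001,0,0.0005,0.7],[0,0,0,0.001,0,0.0005,1],[0,0,0,0.001,0,0.0005,1],[0,0,0,0.001,0,0.0005,1],[0,0,0,0.001,0,0.0005,1]],
  ],
  squeeze=25,
)

```text
time: 12.3
position: [0.6041, 0.0213, 0.1212]
tool_rot: [0.707, 0.001, -0.0, -0.707]
ft_force: [-1.7, -3.2, 6.1]
grip_width: 0.0219
```

```bash
python3 st.py
```

```text
t 12.3 pos [0.6041 0.0213 0.1212] jig mm [18.7  1. ] jawyaw 90.1 y-axis [ 0.0016 -0.0003] jz -0.0003 F [-1.7 -3.2  6.1] M [-0.32  0.11 -0.02] w 0.0219 q [-0.15  0.63  1.58 -0.    0.94 -1.72]
```

The opening stopped at 22 mm, wider than the 12 mm wing, with a 6 N lift. The fingertips have met the round collar under the wing. I'll open, raise and close again higher.

jog_arm(
  increments=[
    [[0,0,0,0,0,0,0.4],[0,0,0,0,0.0005,0.003,0.4],[0,0,0,0,0.0005,0.006,0.4],[0,0,0,0,0.0005,0.006,0.4]],
  ],
)

```text
time: 12.7
position: [0.6045, 0.0222, 0.1276]
tool_rot: [-0.707, -0.002, -0.0, 0.707]
ft_force: [-0.3, 0.3, 0.1]
grip_width: 0.0264
```

jog_arm(
  increments=[
    [[0,0,0,0,0,0,0.7],[0,0,0,0,0,0,1],[0,0,0,0,0,0,1],[0,0,0,0,0,0,1],[0,0,0,0,0,0,1],[0,0,0,0,0,0,1]],
  ],
)

```text
time: 13.3
position: [0.6046, 0.0213, 0.1276]
tool_rot: [0.708, 0.002, 0.0, -0.707]
ft_force: [-1.1, -4.1, 0.0]
grip_width: 0.0118
```

```bash
python3 st.py
```

```text
t 13.3 pos [0.6046 0.0213 0.1276] jig mm [19.1  1. ] jawyaw 90.11 y-axis [ 0.0025 -0.0011] jz -0.0011 F [-1.1 -4.1  0. ] M [-0.81 -0.06 -0.04] w 0.0118 q [-0.15  0.62  1.57 -0.    0.95 -1.72]
```

The wing is gripped at 11.8 mm. I'll start turning clockwise (negative z) and log the torque.

```bash
cat > tq.py <<'E'
from st import *
import json,os,sys
n=int(sys.argv[1]) if len(sys.argv)>1 else 1
L=json.load(open("log.json")) if os.path.exists("log.json") else []
for k in range(n):
    o=get_obs(); M=R.from_quat(o["tool_rot"]).as_matrix(); p=o["position"]
    yaw=np.degrees(np.arctan2(M[1,2],M[0,2]))
    r=[round(float(x),4) for x in (o["time"],yaw,o["moment"][2],o["joint_torque"][5],*p,*o["ft_force"],*M[:2,1])]
    L.append(r); print(r)
    if k<n-1: camera("top")
json.dump(L,open("log.json","w"))
E
python3 tq.py 4
```

```text
[13.3, 90.1143, -0.0353, -0.0666, 0.6046, 0.0213, 0.1276, -1.0762, -4.0565, 0.0316, 0.0025, -0.0011]
[13.35, 90.1128, -0.0412, -0.068, 0.6045, 0.0213, 0.1276, -0.8274, -6.0887, -0.9478, 0.0025, -0.0012]
[13.4, 90.1169, -0.0678, -0.0692, 0.6046, 0.0213, 0.1276, -0.6939, -5.2043, -0.5007, 0.0025, -0.0012]
[13.45, 90.1167, -0.0659, -0.0697, 0.6045, 0.0213, 0.1276, 0.1653, -5.7829, 0.1548, 0.0025, -0.0012]
```

jog_arm(
  increments=[
    [[0,0,-2,-0.0005,-0.0003,0,1],[0,0,-4,-0.0005,-0.0003,0,1],[0,0,-6,-0.0005,-0.0003,0,1]],
  ],
)

```text
time: 13.75
position: [0.6045, 0.0213, 0.1276]
tool_rot: [0.706, -0.035, 0.038, -0.706]
ft_force: [-0.2, -1.8, -1.4]
grip_width: 0.0117
```

```bash
python3 tq.py 4
```

```text
[13.75, 84.0584, 0.1733, -0.0967, 0.6045, 0.0213, 0.1276, -0.2435, -1.8071, -1.3724, 0.0035, -0.001]
[13.8, 83.9982, 0.0424, 0.0956, 0.6045, 0.0213, 0.1276, 0.623, -1.5699, -0.8677, 0.0035, -0.001]
[13.85, 84.1113, -0.0565, 0.0622, 0.6045, 0.0213, 0.1276, -0.006, -2.177, -0.7342, 0.0035, -0.001]
[13.9, 84.1342, -0.0773, -0.0442, 0.6045, 0.0213, 0.1276, 1.2113, -2.4173, -0.9705, 0.0035, -0.0009]
```

jog_arm(
  increments=[
    [[0,0,-1.5,0,0,0,1],[0,0,-3,0,0,0,1]],
  ],
)

```text
time: 14.1
position: [0.6046, 0.0213, 0.1276]
tool_rot: [0.705, -0.054, 0.056, -0.705]
ft_force: [1.3, -3.2, -0.5]
grip_width: 0.0115
```

```bash
python3 tq.py 1
```

```text
[14.1, 81.0563, 0.1109, -0.0512, 0.6046, 0.0213, 0.1276, 1.2709, -3.1687, -0.5023, 0.0035, -0.0011]
```

jog_arm(
  increments=[
    [[0,0,-1.5,0,0,0,1],[0,0,-3,0,0,0,1]],
  ],
)

```text
time: 14.3
position: [0.6046, 0.0213, 0.1276]
tool_rot: [0.704, -0.073, 0.076, -0.703]
ft_force: [0.6, -2.4, -0.8]
grip_width: 0.0116
```

```bash
python3 tq.py 1
```

```text
[14.3, 77.9388, 0.0905, -0.0354, 0.6046, 0.0213, 0.1276, 0.6378, -2.3838, -0.796, 0.0034, -0.0013]
```

jog_arm(
  increments=[
    [[0,0,-1.5,0,0,0,1],[0,0,-3,0,0,0,1]],
  ],
)

```text
time: 14.5
position: [0.6046, 0.0213, 0.1276]
tool_rot: [0.701, -0.092, 0.095, -0.701]
ft_force: [0.9, -2.4, -1.4]
grip_width: 0.0116
```

```bash
python3 tq.py 1
```

```text
[14.5, 74.8165, 0.1471, -0.0319, 0.6046, 0.0213, 0.1276, 0.8734, -2.432, -1.3662, 0.0034, -0.0015]
```

jog_arm(
  increments=[
    [[0,0,-1.5,0,0,0,1],[0,0,-3,0,0,0,1]],
  ],
)

```text
time: 14.7
position: [0.6046, 0.0214, 0.1275]
tool_rot: [0.698, -0.111, 0.114, -0.698]
ft_force: [0.5, -1.9, -1.1]
grip_width: 0.0119
```

```bash
python3 tq.py 1
```

```text
[14.7, 71.6862, 0.1414, -0.0308, 0.6046, 0.0214, 0.1275, 0.5414, -1.8908, -1.0692, 0.0033, -0.0016]
```

jog_arm(
  increments=[
    [[0,0,-1.5,0,0,0,1],[0,0,-3,0,0,0,1]],
  ],
)

```text
time: 14.9
position: [0.6046, 0.0214, 0.1276]
tool_rot: [0.695, -0.13, 0.133, -0.694]
ft_force: [0.6, -1.6, -1.2]
grip_width: 0.0117
```

```bash
python3 tq.py 1
```

```text
[14.9, 68.5598, 0.1146, -0.0304, 0.6046, 0.0214, 0.1276, 0.6493, -1.6225, -1.1754, 0.0032, -0.0017]
```

jog_arm(
  increments=[
    [[0,0,-1.5,0,0,0,1],[0,0,-3,0,0,0,1]],
  ],
)

```text
time: 15.1
position: [0.6046, 0.0214, 0.1276]
tool_rot: [0.691, -0.149, 0.152, -0.691]
ft_force: [0.1, -2.2, 0.5]
grip_width: 0.0118
```

```bash
python3 tq.py 1
```

```text
[15.1, 65.4284, 0.1791, -0.0302, 0.6046, 0.0214, 0.1276, 0.1087, -2.2436, 0.5071, 0.0032, -0.0019]
```

jog_arm(
  increments=[
    [[0,0,-1.5,0,0,0,1],[0,0,-3,0,0,0,1]],
  ],
)

```text
time: 15.3
position: [0.6046, 0.0214, 0.1276]
tool_rot: [0.687, -0.168, 0.171, -0.686]
ft_force: [-0.5, -2.5, 0.0]
grip_width: 0.0115
```

```bash
python3 tq.py 1
```

```text
[15.3, 62.2978, 0.1035, -0.0301, 0.6046, 0.0214, 0.1276, -0.5099, -2.5351, 0.0159, 0.0031, -0.002]
```

jog_arm(
  increments=[
    [[0,0,-1.5,0,0,0,1],[0,0,-3,0,0,0,1]],
  ],
)

```text
time: 15.5
position: [0.6046, 0.0214, 0.1276]
tool_rot: [0.682, -0.187, 0.189, -0.681]
ft_force: [-0.1, -1.6, -0.1]
grip_width: 0.0119
```

```bash
python3 tq.py 1
```

```text
[15.5, 59.1707, 0.1471, -0.0301, 0.6046, 0.0214, 0.1276, -0.1415, -1.5757, -0.0624, 0.003, -0.0022]
```

jog_arm(
  increments=[
    [[0,0,-1.5,0,0,0,1],[0,0,-3,0,0,0,1]],
  ],
)

```text
time: 15.7
position: [0.6046, 0.0215, 0.1276]
tool_rot: [0.677, -0.205, 0.208, -0.676]
ft_force: [1.2, -2.2, -0.1]
grip_width: 0.0117
```

```bash
python3 tq.py 1
```

```text
[15.7, 56.0412, 0.1312, -0.03, 0.6046, 0.0215, 0.1276, 1.2087, -2.1926, -0.0606, 0.003, -0.0023]
```

Joint 6's torque is very steady at −0.0300 with this motion profile, so it makes a clean touch detector. I'll keep the same profile.

jog_arm(
  increments=[
    [[0,0,-1.5,0,0,0,1],[0,0,-3,0,0,0,1]],
  ],
)

```text
time: 15.9
position: [0.6046, 0.0215, 0.1275]
tool_rot: [0.671, -0.224, 0.226, -0.67]
ft_force: [0.8, -2.6, -0.2]
grip_width: 0.0117
```

```bash
python3 tq.py 1
```

```text
[15.9, 52.9108, 0.1069, -0.0299, 0.6046, 0.0215, 0.1275, 0.8336, -2.5572, -0.2217, 0.0027, -0.0024]
```

jog_arm(
  increments=[
    [[0,0,-1.5,0,0,0,1],[0,0,-3,0,0,0,1]],
  ],
)

```text
time: 16.1
position: [0.6046, 0.0215, 0.1276]
tool_rot: [0.665, -0.242, 0.244, -0.663]
ft_force: [0.6, -3.5, -0.7]
grip_width: 0.0118
```

```bash
python3 tq.py 1
```

```text
[16.1, 49.7825, 0.1325, -0.0299, 0.6046, 0.0215, 0.1276, 0.6274, -3.5251, -0.7221, 0.0027, -0.0025]
```

jog_arm(
  increments=[
    [[0,0,-1.5,0,0,0,1],[0,0,-3,0,0,0,1]],
  ],
)

```text
time: 16.3
position: [0.6046, 0.0215, 0.1276]
tool_rot: [0.658, -0.26, 0.262, -0.657]
ft_force: [1.6, -2.0, -0.7]
grip_width: 0.0121
```

```bash
python3 tq.py 1
```

```text
[16.3, 46.649, 0.1588, -0.0298, 0.6046, 0.0215, 0.1276, 1.583, -2.0046, -0.6752, 0.0026, -0.0026]
```

jog_arm(
  increments=[
    [[0,0,-1.5,0,0,0,1],[0,0,-3,0,0,0,1]],
  ],
)

```text
time: 16.5
position: [0.6047, 0.0215, 0.1276]
tool_rot: [0.65, -0.278, 0.28, -0.649]
ft_force: [0.3, -1.5, -1.1]
grip_width: 0.0117
```

```bash
python3 tq.py 1
```

```text
[16.5, 43.5208, 0.1363, -0.0296, 0.6047, 0.0215, 0.1276, 0.3267, -1.5482, -1.1089, 0.0025, -0.0027]
```

jog_arm(
  increments=[
    [[0,0,-1.5,0,0,0,1],[0,0,-3,0,0,0,1]],
  ],
)

```text
time: 16.7
position: [0.6047, 0.0215, 0.1276]
tool_rot: [0.642, -0.295, 0.298, -0.641]
ft_force: [0.8, -2.2, -0.7]
grip_width: 0.0118
```

```bash
python3 tq.py 1
```

```text
[16.7, 40.3917, 0.1602, -0.0296, 0.6047, 0.0215, 0.1276, 0.8114, -2.1864, -0.7032, 0.0024, -0.0029]
```

jog_arm(
  increments=[
    [[0,0,-1.5,0,0,0,1],[0,0,-3,0,0,0,1]],
  ],
)

```text
time: 16.9
position: [0.6047, 0.0215, 0.1276]
tool_rot: [0.634, -0.313, 0.315, -0.633]
ft_force: [0.1, -2.3, -1.5]
grip_width: 0.0122
```

```bash
python3 tq.py 1
```

```text
[16.9, 37.2633, 0.1175, -0.0296, 0.6047, 0.0215, 0.1276, 0.0752, -2.266, -1.5388, 0.0023, -0.003]
```

jog_arm(
  increments=[
    [[0,0,-1.5,0,0,0,1],[0,0,-3,0,0,0,1]],
  ],
)

```text
time: 17.1
position: [0.6047, 0.0215, 0.1276]
tool_rot: [0.625, -0.33, 0.332, -0.624]
ft_force: [1.0, -2.6, -0.8]
grip_width: 0.0118
```

```bash
python3 tq.py 1
```

```text
[17.1, 34.133, 0.1439, -0.0294, 0.6047, 0.0215, 0.1276, 1.0128, -2.6141, -0.7863, 0.0022, -0.0031]
```

jog_arm(
  increments=[
    [[0,0,-1.5,0,0,0,1],[0,0,-3,0,0,0,1]],
  ],
)

```text
time: 17.3
position: [0.6047, 0.0216, 0.1276]
tool_rot: [0.616, -0.347, 0.349, -0.615]
ft_force: [1.4, -1.2, 0.0]
grip_width: 0.0121
```

```bash
python3 tq.py 1
```

```text
[17.3, 31.0085, 0.1473, -0.0293, 0.6047, 0.0216, 0.1276, 1.3527, -1.2158, 0.0233, 0.002, -0.0032]
```

jog_arm(
  increments=[
    [[0,0,-1.5,0,0,0,1],[0,0,-3,0,0,0,1]],
  ],
)

```text
time: 17.5
position: [0.6047, 0.0215, 0.1276]
tool_rot: [0.606, -0.364, 0.366, -0.605]
ft_force: [0.9, -0.9, -0.4]
grip_width: 0.0119
```

```bash
python3 tq.py 1
```

```text
[17.5, 27.8726, 0.0994, -0.0293, 0.6047, 0.0215, 0.1276, 0.8502, -0.8771, -0.3552, 0.0018, -0.0033]
```

jog_arm(
  increments=[
    [[0,0,-1.5,0,0,0,1],[0,0,-3,0,0,0,1]],
  ],
)

```text
time: 17.7
position: [0.6048, 0.0215, 0.1276]
tool_rot: [0.596, -0.38, 0.382, -0.595]
ft_force: [0.6, -1.4, -1.0]
grip_width: 0.0118
```

```bash
python3 tq.py 1
```

```text
[17.7, 24.7444, 0.1423, -0.0292, 0.6048, 0.0215, 0.1276, 0.6386, -1.4421, -0.9841, 0.0017, -0.0033]
```

jog_arm(
  increments=[
    [[0,0,-1.5,0,0,0,1],[0,0,-3,0,0,0,1]],
  ],
)

```text
time: 17.9
position: [0.6048, 0.0216, 0.1276]
tool_rot: [0.586, -0.396, 0.399, -0.584]
ft_force: [0.2, -1.4, -1.2]
grip_width: 0.0118
```

```bash
python3 tq.py 1
```

```text
[17.9, 21.6157, 0.133, -0.0291, 0.6048, 0.0216, 0.1276, 0.2413, -1.42, -1.2261, 0.0016, -0.0034]
```

jog_arm(
  increments=[
    [[0,0,-1.5,0,0,0,1],[0,0,-3,0,0,0,1]],
  ],
)

```text
time: 18.1
position: [0.6048, 0.0216, 0.1276]
tool_rot: [0.575, -0.412, 0.414, -0.573]
ft_force: [0.6, -1.7, -0.8]
grip_width: 0.012
```

```bash
python3 tq.py 1
```

```text
[18.1, 18.4893, 0.0818, -0.029, 0.6048, 0.0216, 0.1276, 0.6394, -1.657, -0.8313, 0.0014, -0.0035]
```

jog_arm(
  increments=[
    [[0,0,-1.5,0,0,0,1],[0,0,-3,0,0,0,1]],
  ],
)

```text
time: 18.3
position: [0.6048, 0.0216, 0.1276]
tool_rot: [0.563, -0.428, 0.43, -0.562]
ft_force: [0.1, -1.8, -0.5]
grip_width: 0.0116
```

```bash
python3 tq.py 1
```

```text
[18.3, 15.359, 0.1255, -0.0289, 0.6048, 0.0216, 0.1276, 0.1021, -1.7729, -0.5314, 0.0013, -0.0036]
```

jog_arm(
  increments=[
    [[0,0,-1.5,0,0,0,1],[0,0,-3,0,0,0,1]],
  ],
)

```text
time: 18.5
position: [0.6049, 0.0216, 0.1276]
tool_rot: [0.551, -0.443, 0.445, -0.55]
ft_force: [1.0, -2.1, -0.8]
grip_width: 0.0118
```

```bash
python3 tq.py 1
```

```text
[18.5, 12.2289, 0.1523, -0.0288, 0.6049, 0.0216, 0.1276, 1.0166, -2.1235, -0.8354, 0.0011, -0.0036]
```

jog_arm(
  increments=[
    [[0,0,-1.5,0,0,0,1],[0,0,-3,0,0,0,1]],
  ],
)

```text
time: 18.7
position: [0.6048, 0.0216, 0.1276]
tool_rot: [0.539, -0.458, 0.46, -0.537]
ft_force: [1.1, -2.4, 0.0]
grip_width: 0.0119
```

```bash
python3 tq.py 1
```

```text
[18.7, 9.0943, 0.1959, -0.0288, 0.6048, 0.0216, 0.1276, 1.1393, -2.4278, 0.0301, 0.0009, -0.0036]
```

jog_arm(
  increments=[
    [[0,0,-1.5,0,0,0,1],[0,0,-3,0,0,0,1]],
  ],
)

```text
time: 18.9
position: [0.6049, 0.0216, 0.1276]
tool_rot: [0.526, -0.472, 0.474, -0.525]
ft_force: [1.0, -2.1, -0.0]
grip_width: 0.012
```

```bash
python3 tq.py 1
```

```text
[18.9, 5.9685, 0.1645, -0.0287, 0.6049, 0.0216, 0.1276, 1.0375, -2.075, -0.038, 0.0008, -0.0037]
```

The z-moment may be starting to rise (0.15–0.20 against a baseline near 0.13), so I'll take finer steps. Joint 6's torque doesn't appear to respond to the load.

jog_arm(
  increments=[
    [[0,0,-0.7,0,0,0,1],[0,0,-1.5,0,0,0,1]],
  ],
)

```text
time: 19.1
position: [0.6049, 0.0216, 0.1276]
tool_rot: [0.52, -0.479, 0.482, -0.518]
ft_force: [1.2, -3.1, -0.2]
grip_width: 0.012
```

```bash
python3 tq.py 1
```

```text
[19.1, 4.3999, 0.1543, 0.049, 0.6049, 0.0216, 0.1276, 1.1755, -3.1257, -0.1676, 0.0007, -0.0037]
```

jog_arm(
  increments=[
    [[0,0,-0.7,0,0,0,1],[0,0,-1.5,0,0,0,1]],
  ],
)

```text
time: 19.3
position: [0.6049, 0.0216, 0.1276]
tool_rot: [0.513, -0.486, 0.489, -0.511]
ft_force: [0.8, -2.0, -1.0]
grip_width: 0.0117
```

```bash
python3 tq.py 1
```

```text
[19.3, 2.837, 0.0941, 0.0467, 0.6049, 0.0216, 0.1276, 0.7856, -2.0383, -1.0117, 0.0007, -0.0038]
```

jog_arm(
  increments=[
    [[0,0,-0.7,0,0,0,1],[0,0,-1.5,0,0,0,1]],
  ],
)

```text
time: 19.5
position: [0.6049, 0.0216, 0.1276]
tool_rot: [0.506, -0.493, 0.495, -0.505]
ft_force: [0.2, -2.0, -1.8]
grip_width: 0.0123
```

```bash
python3 tq.py 1; python3 - <<'E'
import json,numpy as np
L=np.array(json.load(open("log.json")))
m=L[8:]; print(len(m)); print(np.c_[m[:,1],m[:,2]][-9:]); b=m[(m[:,1]<85)&(m[:,1]>14)]; print("base",b[:,2].mean(),b[:,2].std(),len(b)); 
E
```

```text
[19.5, 1.2768, 0.1417, 0.0511, 0.6049, 0.0216, 0.1276, 0.1751, -2.0072, -1.8321, 0.0006, -0.0038]
28
[[21.6157  0.133 ]
 [18.4893  0.0818]
 [15.359   0.1255]
 [12.2289  0.1523]
 [ 9.0943  0.1959]
 [ 5.9685  0.1645]
 [ 4.3999  0.1543]
 [ 2.837   0.0941]
 [ 1.2768  0.1417]]
base 0.12958181818181821 0.023738703272458913 22
```

jog_arm(
  increments=[
    [[0,0,-1.5,0,0,0,1],[0,0,-3,0,0,0,1]],
  ],
)

```text
time: 19.7
position: [0.6049, 0.0216, 0.1276]
tool_rot: [0.493, -0.507, 0.509, -0.491]
ft_force: [0.9, -1.2, -1.2]
grip_width: 0.0117
```

```bash
python3 tq.py 1
```

```text
[19.7, -1.8487, 0.1485, -0.0164, 0.6049, 0.0216, 0.1276, 0.9155, -1.2399, -1.2335, 0.0004, -0.0038]
```

jog_arm(
  increments=[
    [[0,0,-1.5,0,0,0,1],[0,0,-3,0,0,0,1]],
  ],
)

```text
time: 19.9
position: [0.605, 0.0216, 0.1276]
tool_rot: [0.479, -0.52, 0.522, -0.477]
ft_force: [1.1, -1.5, -1.9]
grip_width: 0.0118
```

```bash
python3 tq.py 1
```

```text
[19.9, -4.9758, 0.1395, 0.0025, 0.605, 0.0216, 0.1276, 1.0533, -1.5442, -1.9381, 0.0003, -0.0038]
```

jog_arm(
  increments=[
    [[0,0,-1.5,0,0,0,1],[0,0,-3,0,0,0,1]],
  ],
)

```text
time: 20.1
position: [0.605, 0.0216, 0.1276]
tool_rot: [0.464, -0.533, 0.535, -0.463]
ft_force: [1.5, -2.3, -0.6]
grip_width: 0.0118
```

```bash
python3 tq.py 1
```

```text
[20.1, -8.1037, 0.1798, 0.0124, 0.605, 0.0216, 0.1276, 1.4568, -2.3209, -0.6196, 0.0001, -0.0039]
```

jog_arm(
  increments=[
    [[0,0,-1.5,0,0,0,1],[0,0,-3,0,0,0,1]],
  ],
)

```text
time: 20.3
position: [0.605, 0.0216, 0.1276]
tool_rot: [0.45, -0.545, 0.548, -0.448]
ft_force: [1.1, -2.3, -0.4]
grip_width: 0.0122
```

```bash
python3 tq.py 1
```

```text
[20.3, -11.2286, 0.1125, 0.0222, 0.605, 0.0216, 0.1276, 1.1179, -2.3352, -0.3716, 0.0, -0.0039]
```

Joint 6's torque shows a clear knee: a flat baseline of −0.0287 until yaw 6°, then a ramp of about 0.18 N m/rad, as the task predicts. First touch is therefore at yaw ≈ +4.5°. The target is 0.35 rad past that, about −15.6°.

jog_arm(
  increments=[
    [[0,0,-1.5,0,0,0,1],[0,0,-3,0,0,0,1]],
  ],
)

```text
time: 20.5
position: [0.605, 0.0216, 0.1276]
tool_rot: [0.434, -0.557, 0.56, -0.433]
ft_force: [0.1, -1.8, -1.7]
grip_width: 0.0121
```

```bash
python3 tq.py 1
```

```text
[20.5, -14.3559, 0.1778, 0.0321, 0.605, 0.0216, 0.1276, 0.0568, -1.795, -1.6504, -0.0002, -0.0039]
```

jog_arm(
  increments=[
    [[0,0,-0.6,0,0,0,1],[0,0,-1.2,0,0,0,1],[0,0,-1.2,0,0,0,1]],
  ],
)

```text
time: 20.8
position: [0.605, 0.0216, 0.1276]
tool_rot: [0.429, -0.562, 0.564, -0.427]
ft_force: [0.6, -2.0, -1.3]
grip_width: 0.0121
```

```bash
python3 tq.py 5; python3 - <<'E'
from st import *
im=camera("scene")[:,:,::-1]; cv2.imwrite("pics/scene7.png",im)
x,y,w,h=330,220,112,84
cv2.imwrite("pics/b7s.png",cv2.resize(im[y:y+h,x:x+w],(800,600),interpolation=cv2.INTER_CUBIC))
E
```

```text
[20.8, -15.5788, 0.1843, 0.1726, 0.605, 0.0216, 0.1276, 0.5552, -1.9537, -1.3442, -0.0003, -0.0039]
[20.85, -15.5689, 0.1385, 0.1378, 0.605, 0.0216, 0.1276, 0.8258, -1.7439, -0.5154, -0.0003, -0.0039]
[20.9, -15.5661, 0.1179, 0.1284, 0.605, 0.0216, 0.1276, 1.5804, -1.2258, -0.8634, -0.0003, -0.0038]
[20.95, -15.5615, 0.1115, 0.1258, 0.605, 0.0216, 0.1276, 1.1382, -1.4942, -1.0056, -0.0003, -0.0039]
[21.0, -15.5612, 0.1443, 0.1245, 0.605, 0.0216, 0.1276, 0.9223, -1.2964, -1.8099, -0.0003, -0.0039]
```

View pics/b7s.png

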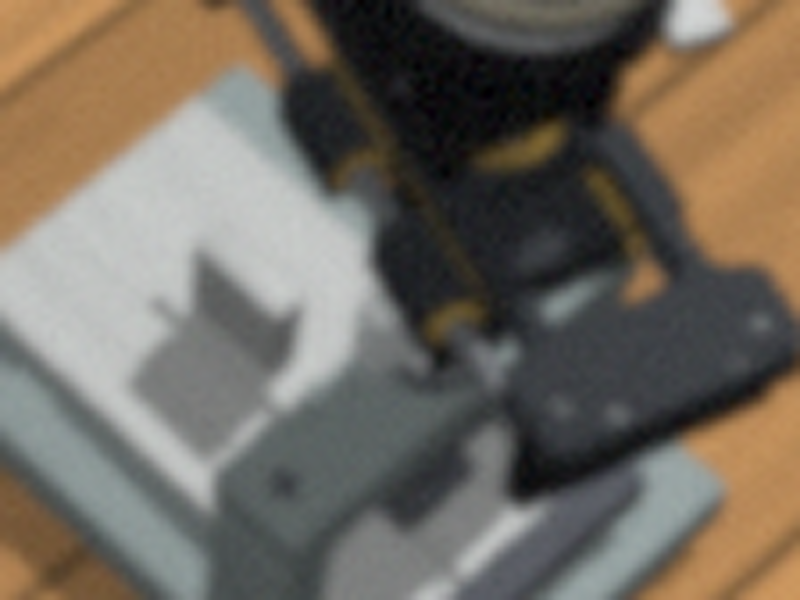

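The gauge is still in place: slab standing at (250,310), blade edge under the bridge at (275,405). The jaws are at −15.6°, about 0.35 rad past touch. Now release the wing and lift.

jog_arm(
  increments=[
    [[0,0,0,0,0,0,0.8],[0,0,0,0,0,0,0.5],[0,0,0,0,0,0,0.3],[0,0,0,0,0,0,0.2]],
  ],
)

```text
time: 21.45
position: [0.6047, 0.022, 0.1276]
tool_rot: [0.429, -0.562, 0.564, -0.427]
ft_force: [-0.1, 0.4, -0.4]
grip_width: 0.0278
```

jog_arm(
  increments=[
    [[0,0,0,0,0,0.01,0.2],[0,0,0,0,0,0.03,0.2],[0,0,0,0,0,0.06,0.2],[0,0,0,0,0,0.09,0.2],[0,0,0,-0.03,0,0.12,0.2],[0,0,0,-0.07,0,0.13,0.2],[0,0,0,-0.1,0,0.13,0.2],[0,0,0,-0.1,0,0.13,0.2]],
  ],
)

```text
time: 22.25
position: [0.4999, 0.0229, 0.2585]
tool_rot: [-0.429, 0.563, -0.563, 0.426]
ft_force: [0.5, -0.1, 1.0]
grip_width: 0.0346
```

```bash
python3 - <<'E'
from st import *
st()
im=camera("scene")[:,:,::-1]; cv2.imwrite("pics/scene8.png",im)
x,y,w,h=320,215,120,90
cv2.imwrite("pics/b8s.png",cv2.resize(im[y:y+h,x:x+w],(800,600),interpolation=cv2.INTER_CUBIC))
im=camera("wrist")[:,:,::-1]; cv2.imwrite("pics/w8.png",im)
im=camera("top")[:,:,::-1]; cv2.imwrite("pics/top8.png",im)
E
```

```text
t 22.25 pos [0.4999 0.0229 0.2585] jig mm [-85.5   5.5] jawyaw -15.57 y-axis [-0.0044 -0.0025] jz -0.0036 F [ 0.5 -0.1  1. ] M [-0.04 -0.11 -0.04] w 0.0346 q [-0.18  0.32  1.69 -0.    1.14  0.1 ]
```

View pics/b8s.png

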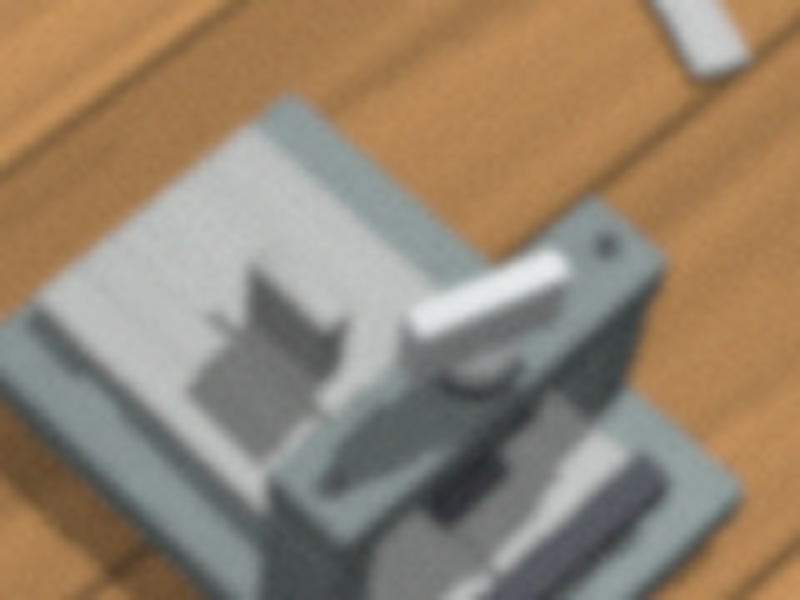

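View pics/top8.png

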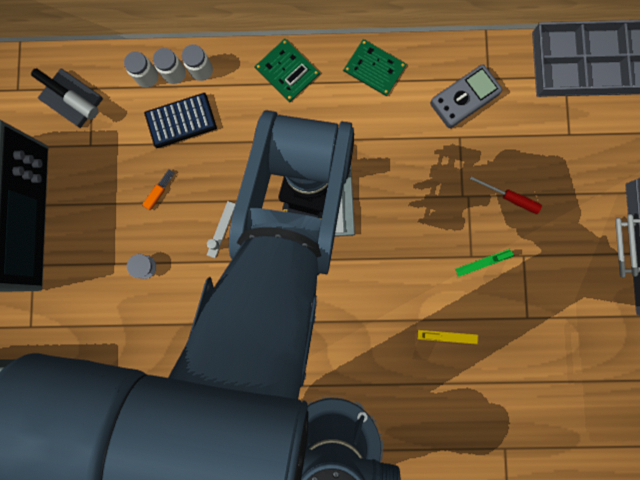

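```bash
python3 - <<'E'
from st import *
ci=camera_info("scene")
f=lambda p:(np.array(p)+.5)/6.6667-.5+[320,215]
P=ray(ci,f([[415,325],[562,262]]),.153)*1000; d=P[1]-P[0]; print(P,np.linalg.norm(d),np.degrees(np.arctan2(d[1],d[0])))
im=cv2.imread("pics/scene8.png"); x,y,w,h=375,270,50,38
c=cv2.resize(im[y:y+h,x:x+w],(780,593),interpolation=cv2.INTER_CUBIC); c=cv2.convertScaleAbs(c,alpha=1.6,beta=-60)
cv2.imwrite("pics/b8z.png",c)
jig=np.array([.584,.0215]);fm=jig+RJ@[.056,0]
n=RJ@[0,1]
print(((proj(ci,[list(fm+s*n)+[.030] for s in(.02,.01,0,-.01,-.02)])-[x,y]+.5)*15.6).round())
E
```

```text
[[599.86155704  -3.53526358]
 [612.910961    43.42842748]] 48.74295048451094 74.47143317092653
[[483. 344.]
 [433. 390.]
 [382. 435.]
 [332. 481.]
 [280. 527.]]
```

View pics/b8z.png

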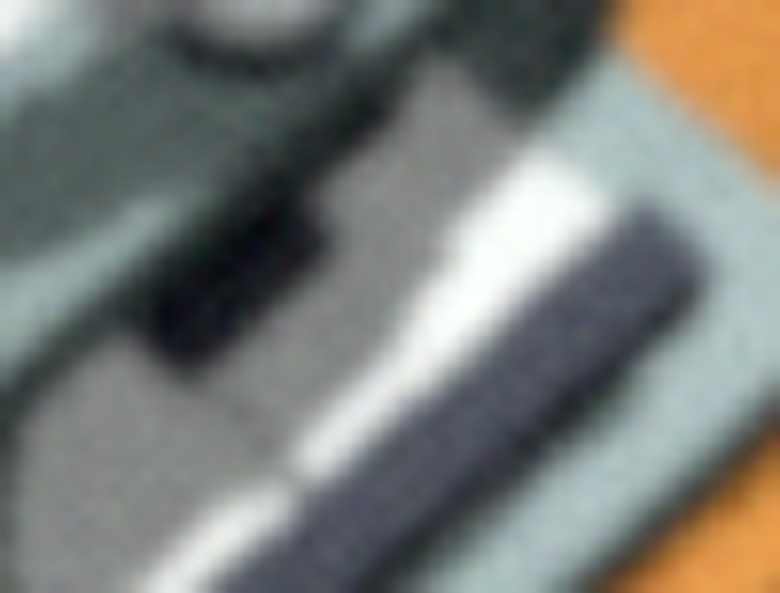

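View pics/w8.png

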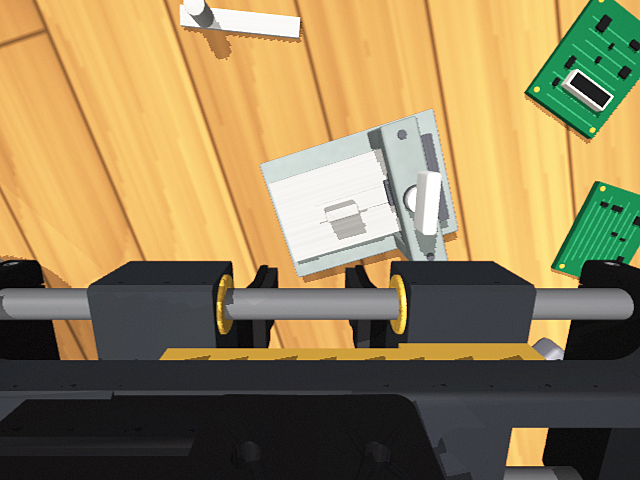

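```bash
python3 -c "
from rig import *
print(get_obs()['time']); print(hand_in())"
```

```text
22.4
the job is handed in; nothing more can be done
None
```

I set the gap and handed the job in at 22.4 s. The slab-grip gauge is under the foot, its tip against the fence and released, and the screw is about 0.35 rad past first touch.

**Gauge:** I picked the slab-grip gauge, laid it on the bed and slid it in until the tip met the fence. The position stalled with about 3 N of push, and then I let go. It sits about 2 mm to the right of the jig's centreline, still about 3 mm inside the foot's edge. I left that alone.

**Screw:** My first grip closed on the collar under the wing, so I opened, moved up and gripped the wing itself. Turning clockwise, joint 6's torque stayed flat, then rose by about 0.18 N m per rad, close to the 0.19 stated. That puts first touch at jaw yaw about +4.5°. I stopped at −15.6°, which should give a nip of about 11 N.

**Last checks:**
- **Wing angle:** after release the scene camera shows the wing at 74.5°, which matches where the jaws left it, so the screw did not spring back.
- **Gauge in place:** the slab is still standing on the bed, and the blade edge runs under the foot to the fence.
- **Bystanders:** the other gauge, the screwdriver and the hex keys look unmoved.
- **Weaker evidence:** the wrist moment reading was too noisy (about ±0.024 N m) to confirm the touch point on its own, and one sample after touch (0.11 N m) read low. I relied on the joint 6 torque and did not test the drag by pulling the gauge.

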